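Nest the last rail joiner in its tray

TASK

Pack the last aluminium rail joiner, the one lying open side up on the table, into the plywood tray with the other two, nested so that it takes no more room: turn it over and lay it open side down across the pair, in the middle of the tray, one of its legs down inside each of them, and press it down firmly so that it sits fully home and level. Leave the can, the screwdriver and the spare wheel where they are.

Things in the scene. Friction and masses are not known exactly. Their poses are not given: they have to be found in the camera images.
- loose_joiner: Joiner to pack: bare aluminium U-channel, 120 long (x), 50 wide over its legs (y), 30 high (z), walls 4 (mm); 42 between legs; 0.11 to 0.18 kg. Origin: centre of its back, the flat outer face of the web; z from back to open side. Starts on its back on the table, left or right of the tray, yaw within 35 deg of straight ahead. Stands steadily on an end. Same either way round lengthwise.
- packed_joiner_a: Same kind of joiner, loose, already in the tray: on its back, open side up, lengthwise along the wall on the tray's -y side. Same size, origin and axes as the loose joiner.
- packed_joiner_b: Likewise on the +y side. The two are about 76 mm apart centre to centre (26 mm gap). A third turned over midway straddles their two neighbouring legs with some 4 mm (at least 3) to spare each side; its leg edges rest on the insides of their webs, its back then 39 mm above the table.
- tray: Open plywood tray fixed to the table. Origin: centre of its underside, at table height; x along its length, y across, z up. Outside 150 (x) by 140 mm (y), inside 138 by 128 mm; floor 5 mm thick, walls 6 mm, rim 32 mm above the table; yaw within 20 deg of straight ahead.
- drink_can: Bystander: slim drink can, 53 mm across, 134 mm high, standing; origin centre of underside.
- screwdriver: Bystander: screwdriver 190 mm long with a blue handle, lying on the table; origin near its middle.
- spare_wheel: Bystander: rubber-tyred model car wheel, 65 mm across, 26 mm thick, lying flat; origin centre of underside.
Things that resemble listed ones, but are neither listed nor needed, are in the scene too. Of the things that look like the tray, take the one that is farthest to the robot's left at the start.

How it is judged (in metres and radians):
On the way:
1. the loose joiner is nested open side down, level and fully down over the two packed ones, and pressed on them (over 2.5 N on one of them; its weight alone gives under 2) (angle between loose_joiner's own z axis and vertical above 3.089 rad and angle between the x axis of loose_joiner and the x axis of tray, either way round below 0.09 rad and z of loose_joiner in the frame of tray between 0.0365 and 0.0415 m and y of loose_joiner in the frame of tray between -0.008 and 0.008 m and x of loose_joiner in the frame of tray between -0.012 and 0.012 m and angle between each of packed_joiner_a, packed_joiner_b's own z axis and vertical below 0.0524 rad and z of packed_joiner_a in the frame of tray between 0.003 and 0.0075 m and y of packed_joiner_a in the frame of tray between -0.045 and -0.024 m and z of packed_joiner_b in the frame of tray between 0.003 and 0.0075 m and y of packed_joiner_b in the frame of tray between 0.024 and 0.045 m and (contact force between loose_joiner and packed_joiner_a above 2.5 N or contact force between loose_joiner and packed_joiner_b above 2.5 N)), for 0.1 s.
At the end, for the whole second after the job is handed in: The joiner lies open side down in the tray, level to 3 deg, its back 39 mm above the table (2.5 mm), in mid-tray to 8 mm across and 12 mm along, in line with the tray to 5 deg, at rest; both packed joiners lie on their backs on the tray floor, level to 3 deg, on their own sides (angle between loose_joiner's own z axis and vertical above 3.089 rad and angle between the x axis of loose_joiner and the x axis of tray, either way round below 0.09 rad and z of loose_joiner in the frame of tray between 0.0365 and 0.0415 m and y of loose_joiner in the frame of tray between -0.008 and 0.008 m and x of loose_joiner in the frame of tray between -0.012 and 0.012 m and angle between each of packed_joiner_a, packed_joiner_b's own z axis and vertical below 0.0524 rad and z of packed_joiner_a in the frame of tray between 0.003 and 0.0075 m and y of packed_joiner_a in the frame of tray between -0.045 and -0.024 m and z of packed_joiner_b in the frame of tray between 0.003 and 0.0075 m and y of packed_joiner_b in the frame of tray between 0.024 and 0.045 m and linear speed of loose_joiner below 0.02 m/s); the robot touches nothing.
It fails at once if the can, screwdriver or spare wheel is pushed more than 30 mm, or the can is knocked over (distance of any of drink_can, screwdriver, spare_wheel from where it was at the start of the episode above 0.03 m or angle between drink_can's own z axis and vertical above 0.5 rad).
It also fails if it takes over 72 s, if anything falls off the work surface, if the arm or the gripper's body presses on something with over 40 N, if the wrist force passes 120 N, or if a joint passes its speed limit or range.

ROBOT

A 6-joint arm with a two-finger parallel gripper is mounted at the origin on the work surface. World frame = base frame: x ahead of the robot, y to its left, z up, the work surface at z = 0. Lengths are in m, angles in degrees, forces in N, time in s.
With the tool pointing down it reaches from about 0.225 to 0.725 m from the base axis. Payload 3.1 kg.
Tool frame: the origin (TCP) lies at the centre of the arm's flange, where the gripper is bolted on; the fingertips stand 173 mm ahead of it and the grasp point (between the pads) lies 155 mm ahead of it (ctrl.nose_length is the distance from the TCP to the fingertips, in m); x points along the fingers, y is the direction in which the jaws open and shut, and the axes are right-handed (so a half turn about x gives the same grasp; the last joint's range is limited). The gripper opens to 85 mm and grips with 20 to 120 N. Pads are 22 mm wide; open, the fingers measure 114 mm over their backs; the gripper's body (76 mm by 85 mm) begins 54 mm behind the grasp point. The pads swing forward as they close: fully open they stand 13 mm farther back than shut.
Start: joints at [-75.848, 2.75, 5.684, 92.934, 0, 82.678], TCP at [0.192, -0.489, 0.405] pointing down, gripper open.
Joint ranges: [-166.93, 166.93], [-56.73, 111.36], [-69.38, 81.34], [-121.58, 131.49], [-85.45, 84.26], [-180, 180]. Speed limits (degrees/s): [159.86, 159.86, 180, 180, 180, 180].

INTERFACE

Orientations are given as [roll, pitch, yaw] about the fixed x, y, z axes, in that order (R = Rz(yaw) Ry(pitch) Rx(roll)).
In Python, from bench import ctrl gives the robot as it stands. The module is installed in compiled form; this text tells all that it offers.
- The arm moves only by the shell command python3 -m handwheel 'ROWS' [FORCE]. ROWS is JSON, a list of rows, each an object of numbers: "x", "y", "z": the shift along the world's x, y, z in mm; "wx", "wy", "wz": the turn, a rotation vector about the world's x, y, z in degrees; "gripper": the opening, from 0 (shut) to 1 (fully open). In form: [{"x": .., "y": .., "z": .., "wx": .., "wy": .., "wz": .., "gripper": ..}, ...]. A call has 1 to 5 rows; each row shifts and turns the commanded pose from where the row before left it; what a row does not reach is not made up. A row lasts 1/10 s, in which the tool goes at most 50 mm and 8.59 degrees, less where a joint would pass 70% of its speed; a pose out of reach is approached as far as the arm can. A call with a gripper value outside its range is refused whole. The fingers move at their own pace and stop on an object; FORCE is the grip in N (left out, the last holds). Time passes only in rows, so rows that do not move let the fingers close. It gives the time, the measured TCP pose, the force and the opening at its end, in the units of the state.
- ctrl.state(): the state, without advancing time (a new reading comes with each control period).
- ctrl.grab_frame(name): name is "scene" or "top" or "wrist"; returns the picture (400x640x3 uint8, red, green, blue); there is no depth.
- ctrl.get_calibration(name): a dict with "camera_matrix" (3x3 intrinsics, pixels), "k1" (the pictures are not rectified: a ray, as slopes to the right and down, at radius r is drawn at 1 + k1 r^2 times it, then the intrinsics apply), "extrinsics" (4x4, takes a point from camera to world coordinates). Camera axes: x right, y up, looking along -z (the intrinsics and any distortion apply to the point x, -y, -z); pixel columns grow to the right and rows downward; lengths in m; the calibration is good to about 2 mm. A picture is of the moment at which its call begins: read the wrist's pose just before it. get_calibration takes no time and is no camera call; for the wrist camera it gives the pose at the moment of the call.
- ctrl.finish_job(): hands the job in, once; it reports no verdict.
Trained networks look in the newest picture that a camera, given by its name, has taken for a name from the list of things; names that differ only in an ending like _2 or _b are one class to them, and where a whole thing is asked for, a point or a joint stands for the part that bears it (a point fixed in the world has none). Each returns a list of dicts, best first, with "p" (0 to 1); they miss things now and then, are a little off and sometimes report something else, mostly with a low value. They report only what shows in the picture. A call takes as long as a camera call. They do not tell look-alikes from the thing itself.
- ctrl.masks_of(target, camera): "mask" (400x640 bool, what is visible of it) and "box" ([centre column, centre row, width, height] in pixels, round what is visible of it).
The state is a dict: "clock": time; "joint_pos": joint angles; "joint_velocities": joint speeds; "joint_torque": joint torques, N m; "eef_pos": TCP position; "orientation": TCP orientation; "contact_force": force on the tool from outside, world axes, zero at the start; "ft_torque": the same for the moment, N m; "opening": opening from 0.0 (shut) to 1.0 (fully open).
Only numpy, scipy, OpenCV 4.12 (cv2) and the standard library are available. Lean on these libraries where they do the work, as an engineer would, in place of code of your own. Each camera call takes 0.05 s, during which the arm holds its last target. There are 200 camera calls.

## Working session

There is one attempt and no reset: what is moved stays moved. The work goes in short steps, Python scripts to look and compute and a shell command to move; the robot and the scene stay as the last step left them, time stands still between calls to the robot, and variables do not carry over. Pictures are saved under pics/ and viewed, about 8 in all and at most 12, crops included, and the job is handed in when it is done.

```bash
mkdir -p pics; cat > h.py <<'E'
import numpy as np, cv2
from bench import ctrl
def grab(n,f=None):
    im=ctrl.grab_frame(n)
    if f: cv2.imwrite('pics/'+f,im[:,:,::-1])
    return im
def ray(n,px,C=None):
    C=C or ctrl.get_calibration(n); K=np.array(C['camera_matrix'])
    d=(np.linalg.inv(K)@np.c_[np.atleast_2d(px),np.ones(len(np.atleast_2d(px)))].T).T[:,:2]
    u=d.copy()
    for _ in range(20): u=d/(1+C['k1']*(u**2).sum(1,keepdims=True))
    E=np.array(C['extrinsics']); v=np.c_[u[:,0],-u[:,1],-np.ones(len(u))]@E[:3,:3].T
    return E[:3,3],v
def at_z(n,px,z,C=None):
    o,v=ray(n,px,C); t=(z-o[2])/v[:,2:]
    return o+t*v
def proj(n,P,C=None):
    C=C or ctrl.get_calibration(n);K=np.array(C['camera_matrix']);E=np.array(C['extrinsics'])
    q=(np.atleast_2d(P)-E[:3,3])@E[:3,:3]; u=np.c_[q[:,0]/-q[:,2],-q[:,1]/-q[:,2]]
    u=u*(1+C['k1']*(u**2).sum(1,keepdims=True)); return u@K[:2,:2].T+K[:2,2]
E
python3 - <<'E'
from h import *
np.set_printoptions(precision=3,suppress=True)
for n in ('top','scene'):
    grab(n,n+'0.png')
    C=ctrl.get_calibration(n); print(n,np.array(C['extrinsics']),C['k1'],C['camera_matrix'])
    for t in ('loose_joiner','tray','drink_can','screwdriver','spare_wheel'):
        for m in ctrl.masks_of(t,n)[:5]:
            r=cv2.minAreaRect(np.argwhere(m['mask'])[:,::-1].astype(np.float32))
            print(t,round(m['p'],2),np.round(m['box']),at_z(n,r[0],0.03)[0],np.round(r[1]),round(r[2]))
print(ctrl.state())
E
```

```text
top [[-0.023  0.995 -0.096  0.375]
 [-1.    -0.023  0.005 -0.069]
 [ 0.003  0.096  0.995  1.198]
 [ 0.     0.     0.     1.   ]] -0.04232067025676133 [[497.994   0.    318.601]
 [  0.    497.994 206.442]
 [  0.      0.      1.   ]]
loose_joiner 0.9 [176. 195.  32.  50.] [0.521 0.261 0.03 ] [25. 50.] 7
loose_joiner 0.64 [424. 211.  35.  29.] [ 0.472 -0.329  0.03 ] [23. 34.] 63
tray 0.92 [346. 281.  80.  78.] [ 0.314 -0.134  0.03 ] [66. 61.] 66
tray 0.92 [488. 256.  69.  68.] [ 0.363 -0.468  0.03 ] [65. 63.] 85
tray 0.91 [292. 181.  72.  69.] [ 0.548 -0.011  0.03 ] [66. 61.] 77
drink_can 0.66 [426. 213.  36.  29.] [ 0.472 -0.328  0.03 ] [24. 34.] 63
screwdriver 0.84 [270.  96.  15.  79.] [0.756 0.033 0.03 ] [74. 10.] 90
spare_wheel 0.91 [381. 100.  25.  30.] [ 0.74  -0.229  0.03 ] [26. 24.] 90
scene [[ 0.755 -0.573  0.319  0.833]
 [ 0.656  0.649 -0.386 -0.483]
 [ 0.014  0.501  0.865  1.004]
 [ 0.     0.     0.     1.   ]] -0.01594290003699938 [[426.122   0.    319.843]
 [  0.    426.122 195.677]
 [  0.      0.      1.   ]]
loose_joiner 0.82 [405. 139.  43.  37.] [0.531 0.253 0.03 ] [44
[... 410 characters left out ...]
 ] [41. 24.] 72
drink_can 0.2 [349. 217.  45.  32.] [ 0.567 -0.045  0.03 ] [46. 18.] 27
screwdriver 0.57 [429. 246.  67.  50.] [0.768 0.026 0.03 ] [78. 12.] 36
spare_wheel 0.65 [360. 319.  28.  30.] [ 0.748 -0.233  0.03 ] [27. 26.] 90
{'clock': 0.6, 'joint_pos': array([-75.847,   2.747,   5.685,  92.934,   0.   ,  82.675]), 'joint_velocities': array([ 0.051, -0.035,  0.07 ,  0.073, -0.006, -0.065]), 'joint_torque': array([ -0.001, -33.837,  31.993,   0.001,  -0.   ,   0.   ]), 'eef_pos': array([ 0.192, -0.489,  0.405]), 'orientation': array([ 84.079,  89.996, -74.444]), 'contact_force': array([ 0.422, -0.007, -0.379]), 'ft_torque': array([0.025, 0.003, 0.013]), 'opening': 0.9946161009481869}
```

View pics/top0.png

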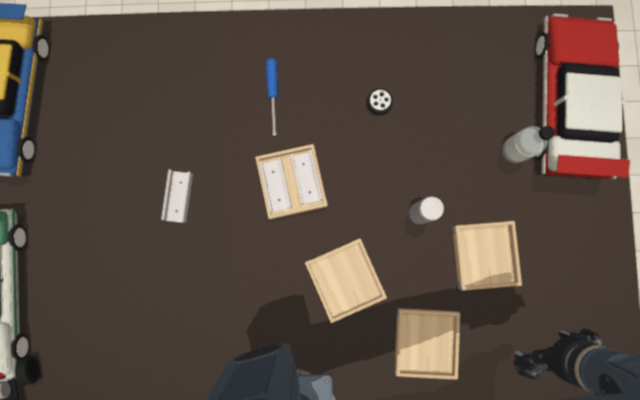

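```bash
python3 - <<'E'
import cv2
im=cv2.imread('pics/scene0.png')[90:300,280:500]
cv2.imwrite('pics/s0c.png',cv2.resize(im,None,fx=2.8,fy=2.8,interpolation=cv2.INTER_CUBIC))
im=cv2.imread('pics/top0.png')[130:260,140:350]
cv2.imwrite('pics/t0c.png',cv2.resize(im,None,fx=3.8,fy=3.8,interpolation=cv2.INTER_CUBIC))
E
```

```text
(no output)
```

View pics/t0c.png

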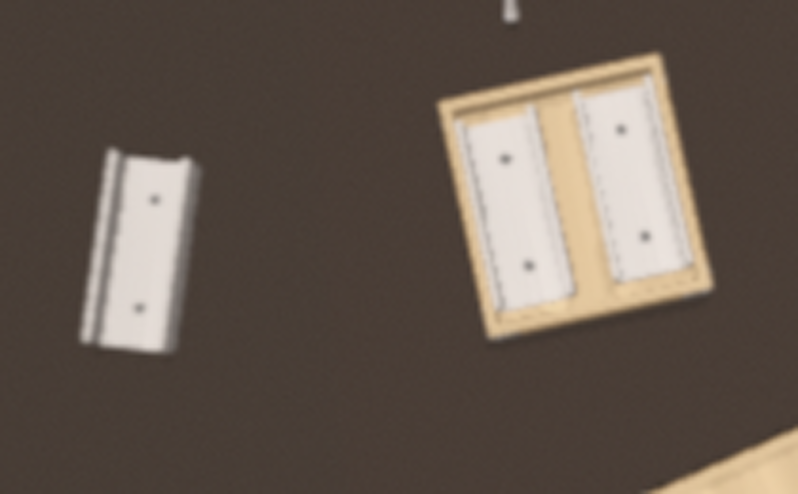

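Top view: four trays, at px (292,181) holding two joiners and at (346,281), (488,256) and (428,344) empty. The one at (292,181) is farthest left, and the crop shows both joiners in it. The loose joiner is at (176,195), yaw about -7°, and the tray yaw is about +12°. I'll move between the two for a close look.

```bash
python3 -m handwheel '[{"x":15,"y":48,"wz":6,"gripper":1},{"x":15,"y":47,"wz":6},{"x":15,"y":47,"wz":6},{"x":15,"y":47,"wz":6},{"x":15,"y":47,"wz":6}]'; python3 -m handwheel '[{"x":18,"y":46,"wz":6},{"x":18,"y":46,"wz":6},{"x":18,"y":46,"wz":6},{"x":18,"y":46,"wz":6},{"x":18,"y":46,"wz":6}]'; python3 -m handwheel '[{"x":18,"y":46,"wz":6},{"x":18,"y":46,"wz":6},{"x":18,"y":40,"wz":6},{"x":0,"y":0},{"x":0}]'
python3 - <<'E'
from h import *
np.set_printoptions(precision=3,suppress=True)
s=ctrl.state(); C=ctrl.get_calibration('wrist'); grab('wrist','w1.png')
print(s['joint_pos'],s['eef_pos'],s['orientation'],s['clock']); print(np.array(C['extrinsics']),C['camera_matrix'],C['k1'])
from scipy.spatial.transform import Rotation as R
Rt=R.from_euler('xyz',s['orientation'],degrees=True).as_matrix();E=np.array(C['extrinsics'])
print(Rt); print(Rt.T@E[:3,:3],Rt.T@(E[:3,3]-s['eef_pos']))
E
```

```text
[-75.847   2.747   5.685  92.934   0.     82.675] [ 0.192 -0.489  0.405] [ 84.079  89.996 -74.444] 0.6
[[ 0.366  0.892  0.266  0.258]
 [-0.931  0.351  0.104 -0.461]
 [-0.    -0.286  0.958  0.374]
 [ 0.     0.     0.     1.   ]] [[304.902   0.    325.42 ]
 [  0.    304.902 198.474]
 [  0.      0.      1.   ]] -0.0064097355496769304
[[ 0.     0.366 -0.931]
 [-0.    -0.931 -0.366]
 [-1.     0.     0.   ]]
[[ 0.     0.286 -0.958]
 [ 1.    -0.     0.   ]
 [-0.    -0.958 -0.286]] [ 0.031 -0.002 -0.072]invalid input
invalid input
invalid input
```

View pics/w1.png

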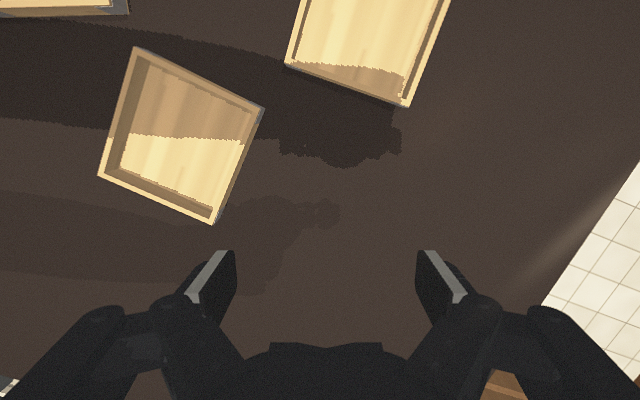

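```bash
cat > kin.py <<'E'
import numpy as np
from scipy.spatial.transform import Rotation as R
def frame(az,tilt,sg):  # tool pointing azimuth az, tilt below horizontal; sg flips jaw
    a,b=np.radians([az,tilt]); t=np.array([np.cos(a)*np.cos(b),np.sin(a)*np.cos(b),-np.sin(b)])
    y=sg*np.array([-np.sin(a),np.cos(a),0]); return np.c_[t,y,np.cross(t,y)]
def joints(M,j1):
    A=R.from_euler('z',-j1,degrees=True).as_matrix()@M; t=A[:,0]
    j5=np.degrees(np.arcsin(t[1])); p=np.degrees(np.arctan2(-t[2],t[0]))
    B=(R.from_euler('y',p,degrees=True)*R.from_euler('z',j5,degrees=True)).inv().as_matrix()@A
    return np.round([p,j5,np.degrees(np.arctan2(B[2,1],B[1,1]))],0)
E
python3 - <<'E'
from kin import *
psi,tr=-7,12
for s in(1,-1):
    print('g1 ',s,joints(frame(psi,45,s),20))
    print('g1b',s,joints(frame(psi+180,45,s),22))
    for az in(-60,-90,-120): print('st1',az,s,joints(frame(az,45,s),20))
    for az in(120,90,60): print('g2',az,s,joints(frame(az,30,s),20))
    print('pl',s,joints(frame(tr,60,s),-3),joints(frame(tr+180,60,s),-3))
E
```

```text
g1  1 [ 48. -19.  20.]
g1b 1 [ 131.   20. -159.]
st1 -60 1 [ 80. -44.  76.]
st1 -90 1 [109. -42. 117.]
st1 -120 1 [127. -27. 149.]
g2 120 1 [ 107.   59. -109.]
g2 90 1 [ 59.  54. -54.]
g2 60 1 [ 37.  34. -23.]
pl 1 [ 61.   7. -13.] [119.  -7. 167.]
g1  -1 [  48.  -19. -160.]
g1b -1 [131.  20.  21.]
st1 -60 -1 [  80.  -44. -104.]
st1 -90 -1 [109. -42. -63.]
st1 -120 -1 [127. -27. -31.]
g2 120 -1 [107.  59.  71.]
g2 90 -1 [ 59.  54. 126.]
g2 60 -1 [ 37.  34. 157.]
pl -1 [ 61.   7. 167.] [119.  -7. -13.]
```

```bash

python3 -m handwheel '[{"x":18,"y":32,"z":1,"wx":0,"wy":0,"wz":8.3,"gripper":1},{"x":18,"y":32,"z":1,"wx":0,"wy":0,"wz":8.3,"gripper":1},{"x":18,"y":32,"z":1,"wx":0,"wy":0,"wz":8.3,"gripper":1},{"x":18,"y":32,"z":1,"wx":0,"wy":0,"wz":8.3,"gripper":1},{"x":18,"y":32,"z":1,"wx":0,"wy":0,"wz":8.3,"gripper":1}]'
python3 -m handwheel '[{"x":18,"y":32,"z":1,"wx":0,"wy":0,"wz":8.3,"gripper":1},{"x":18,"y":32,"z":1,"wx":0,"wy":0,"wz":8.3,"gripper":1},{"x":18,"y":32,"z":1,"wx":0,"wy":0,"wz":8.3,"gripper":1},{"x":18,"y":32,"z":1,"wx":0,"wy":0,"wz":8.3,"gripper":1},{"x":18,"y":32,"z":1,"wx":0,"wy":0,"wz":8.3,"gripper":1}]'
python3 -m handwheel '[{"x":18,"y":32,"z":1,"wx":0,"wy":0,"wz":8.3,"gripper":1},{"x":18,"y":32,"z":1,"wx":0,"wy":0,"wz":8.3,"gripper":1},{"x":18,"y":32,"z":1,"wx":0,"wy":0,"wz":8.3,"gripper":1},{"x":18,"y":32,"z":1,"wx":0,"wy":0,"wz":8.3,"gripper":1},{"x":18,"y":32,"z":1,"wx":0,"wy":0,"wz":8.3,"gripper":1}]'
python3 -m handwheel '[{"x":18,"y":32,"z":1,"wx":0,"wy":0,"wz":8.3,"gripper":1},{"x":18,"y":32,"z":1,"wx":0,"wy":0,"wz":8.3,"gripper":1},{"x":18,"y":32,"z":1,"wx":0,"wy":0,"wz":8.3,"gripper":1},{"x":18,"y":32,"z":1,"wx":0,"wy":0,"wz":8.3,"gripper":1},{"x":0,"y":0,"z":0,"wx":0,"wy":0,"wz":0,"gripper":1}]'
python3 - <<'E'
from h import *
np.set_printoptions(precision=3,suppress=True)
s=ctrl.state(); C=ctrl.get_calibration('wrist'); im=grab('wrist','w2.png')
import pickle; pickle.dump(C,open('w2.pkl','wb'))
print(s['joint_pos'],s['eef_pos'],s['orientation'],s['clock'])
for t in ('loose_joiner','tray'):
  for m in ctrl.masks_of(t,'wrist')[:4]:
    r=cv2.minAreaRect(np.argwhere(m['mask'])[:,::-1].astype(np.float32))
    print(t,round(m['p'],2),np.round(m['box']),at_z('wrist',r[0],0.03,C)[0],np.round(cv2.boxPoints(r)).tolist())
cv2.imwrite('pics/w2c.png',cv2.resize(im[:,:,::-1][40:260,200:500],None,fx=2.66,fy=2.66,interpolation=cv2.INTER_CUBIC))
E
```

```text
clock: 1.15
eef_pos: [0.2826, -0.3272, 0.4099]
orientation: [75.9, 90.0, -40.8]
contact_force: [1.0, -0.6, -0.9]
opening: 0.996
clock: 1.65
eef_pos: [0.3726, -0.1671, 0.415]
orientation: [40.2, 89.9, -35.0]
contact_force: [0.0, 0.5, -0.1]
opening: 1.003
clock: 2.15
eef_pos: [0.4627, -0.007, 0.42]
orientation: [14.0, 90.0, -19.7]
contact_force: [-0.1, -0.3, 0.3]
opening: 0.996
clock: 2.65
eef_pos: [0.5355, 0.1227, 0.4226]
orientation: [100.1, 89.9, 99.6]
contact_force: [-0.4, -0.1, -0.3]
opening: 1.0
[ 5.885  6.739 11.98  95.246  0.088  6.352] [0.536 0.123 0.423] [100.103  89.912  99.636] 2.65
loose_joiner 0.84 [442. 158.  71. 104.] [0.519 0.261 0.03 ] [[404.0, 203.0], [426.0, 101.0], [476.0, 112.0], [454.0, 214.0]]
tray 0.92 [101.  33. 157.  65.] [ 0.381 -0.117  0.03 ] [[19.0, 0.0], [178.0, 0.0], [178.0, 65.0], [19.0, 65.0]]
tray 0.73 [214. 180. 152. 143.] [ 0.547 -0.011  0.03 ] [[138.0, 135.0], [263.0, 107.0], [291.0, 229.0], [165.0, 257.0]]
```

View pics/w2.png

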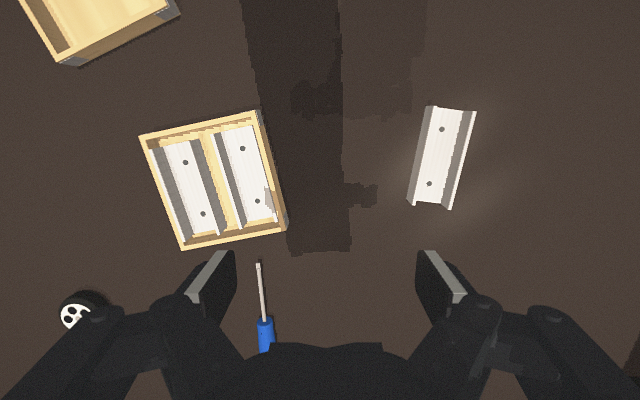

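```bash
python3 - <<'E'
from h import *
import pickle
np.set_printoptions(precision=4,suppress=True)
C=pickle.load(open('w2.pkl','rb')); im=cv2.imread('pics/w2.png',0).astype(float)
def hole(c):
    x,y=c; w=im[y-5:y+6,x-5:x+6]; d=np.clip(np.median(w)-15-w,0,None); g=np.mgrid[y-5:y+6,x-5:x+6]
    return [(g[1]*d).sum()/d.sum(),(g[0]*d).sum()/d.sum()]
for n,a,b,z in(('loose',(442,129),(429,184),.004),('A?',(185,162),(203,213),.009),('B?',(243,148),(257,201),.009)):
    p=at_z('wrist',[hole(a),hole(b)],z,C); d=p[1]-p[0]
    print(n,p.mean(0),np.linalg.norm(d),np.degrees(np.arctan2(d[1],d[0])), hole(a),hole(b))
T=at_z('wrist',[(139,136),(258,110),(287,230),(182,249)],.032,C); print(T,T.mean(0))
for i in range(4): d=T[(i+1)%4]-T[i]; print(np.linalg.norm(d),np.degrees(np.arctan2(d[1],d[0])))
L=at_z('wrist',[(432,105),(476,111),(450,210),(407,203)],.03,C);print(L)
m=[m for m in ctrl.masks_of('tray','top')][-1]
E
```

```text
loose [0.522  0.2645 0.004 ] 0.07011475245763707 -7.900407681934328 [np.float64(441.3679204496325), np.float64(128.86770428015564)] [np.float64(428.7567567567568), np.float64(183.19007532122285)]
A? [ 0.5598 -0.0462  0.009 ] 0.07027003148329625 11.282501636811526 [np.float64(185.07475209763538), np.float64(162.02250190694127)] [np.float64(202.55931512433756), np.float64(213.36649001222992)]
B? [0.5427 0.0275 0.009 ] 0.0700623200224453 11.242083885100564 [np.float64(242.11764705882354), np.float64(147.99494767232045)] [np.float64(256.9833558254611), np.float64(200.54655870445345)]
[[ 0.4905 -0.0919  0.032 ]
 [ 0.4628  0.0486  0.032 ]
 [ 0.6095  0.0751  0.032 ]
 [ 0.6349 -0.0622  0.032 ]] [ 0.5494 -0.0076  0.032 ]
0.14321828052840097 101.15750832637445
0.1490518139959144 10.237436429026422
0.13962146318418783 -79.5338833771729
0.1473528140558797 -168.37060942912223
[[0.4589 0.2463 0.03  ]
 [0.4658 0.2974 0.03  ]
 [0.5852 0.2804 0.03  ]
 [0.5755 0.2257 0.03  ]]
```

View pics/w2c.png

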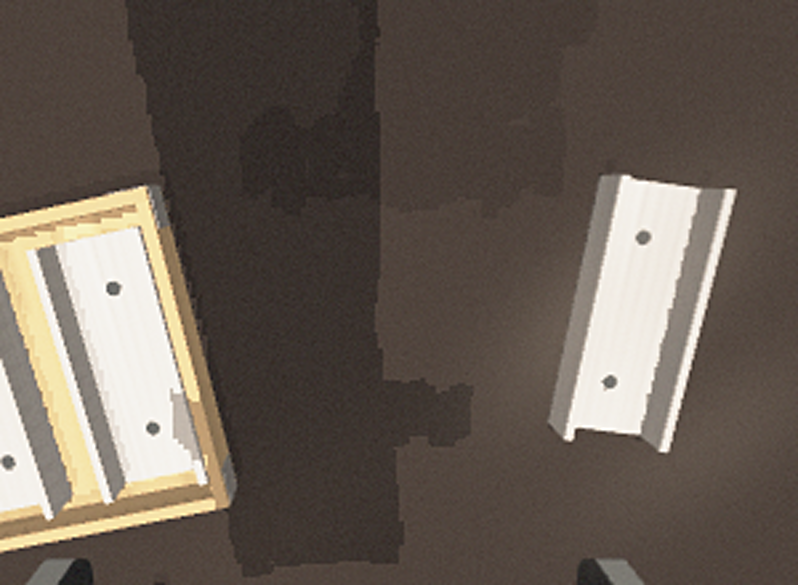

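```bash
cat > goto.py <<'E'
from h import *; from kin import *
np.set_printoptions(precision=2,suppress=True)
def cur():
    s=ctrl.state(); return s, R.from_euler('xyz',s['orientation'],degrees=True).as_matrix(), np.array(s['eef_pos'])
def go(M,p,show=1,frm=None):   # delta from current (or frm) pose to M,p
    if frm is None: s,M0,p0=cur()
    else: M0,p0=frm
    rv=R.from_matrix(M@M0.T).as_rotvec(degrees=True); d=(p-p0)*1000
    n=max(np.linalg.norm(d)/50,np.linalg.norm(rv)/8.59); print('mm',d,'deg',rv,'rows>=%.1f'%n)
    for f in np.linspace(0,1,6):
        Mf=R.from_rotvec(rv*f,degrees=True).as_matrix()@M0; pf=p0+(p-p0)*f; w=pf-0.1*Mf[:,0]
        j1=np.degrees(np.arctan2(w[1],w[0])-np.arcsin(.066/np.hypot(w[0],w[1])))
        if show: print('  f%.1f'%f,joints(Mf,j1),'j1 %.0f'%j1,pf)
E
python3 - <<'E'
from goto import *
M=frame(-7.9,45,1); g=np.array([.502,.267,.022])-.155*M[:,0]
go(M,g-.08*M[:,0]); print(g, .08*M[:,0]*1000); go(frame(-7.9,45,1),g,0)
E
```

```text
mm [-196.47  171.   -235.63] deg [ -3.43 -44.91  -6.62] rows>=7.0
  f0.0 [90. -0.  7.] j1 6 [0.53 0.12 0.42]
  f0.2 [81. -2. 12.] j1 10 [0.49 0.15 0.38]
  f0.4 [73. -7. 19.] j1 16 [0.46 0.19 0.33]
  f0.6 [ 66. -13.  25.] j1 23 [0.42 0.22 0.28]
  f0.8 [ 60. -21.  31.] j1 30 [0.38 0.26 0.24]
  f1.0 [ 56. -31.  37.] j1 39 [0.34 0.29 0.19]
[0.39 0.28 0.13] [ 56.03  -7.78 -56.57]
mm [-140.44  163.22 -292.2 ] deg [ -3.43 -44.91  -6.62] rows>=7.3
```

```bash

python3 -m handwheel '[{"x":-21.8,"y":19,"z":-26.2,"wx":-0.38,"wy":-4.99,"wz":-0.74,"gripper":1},{"x":-21.8,"y":19,"z":-26.2,"wx":-0.38,"wy":-4.99,"wz":-0.74,"gripper":1},{"x":-21.8,"y":19,"z":-26.2,"wx":-0.38,"wy":-4.99,"wz":-0.74,"gripper":1},{"x":-21.8,"y":19,"z":-26.2,"wx":-0.38,"wy":-4.99,"wz":-0.74,"gripper":1},{"x":-21.8,"y":19,"z":-26.2,"wx":-0.38,"wy":-4.99,"wz":-0.74,"gripper":1}]'
python3 -m handwheel '[{"x":-21.8,"y":19,"z":-26.2,"wx":-0.38,"wy":-4.99,"wz":-0.74,"gripper":1},{"x":-21.8,"y":19,"z":-26.2,"wx":-0.38,"wy":-4.99,"wz":-0.74,"gripper":1},{"x":-21.8,"y":19,"z":-26.2,"wx":-0.38,"wy":-4.99,"wz":-0.74,"gripper":1},{"x":-21.8,"y":19,"z":-26.2,"wx":-0.38,"wy":-4.99,"wz":-0.74,"gripper":1},{"x":0,"y":0,"z":0,"wx":0,"wy":0,"wz":0,"gripper":1}]'
python3 - <<'E'
from goto import *
C=ctrl.get_calibration('wrist'); grab('wrist','w3.png')
M=frame(-7.9,45,1); g=np.array([.502,.267,.022])-.155*M[:,0]
go(M,g,0); print(ctrl.state()['joint_pos'])
E
```

```text
clock: 3.35
eef_pos: [0.4241, 0.2135, 0.2922]
orientation: [-1.5, 64.7, -6.3]
contact_force: [0.1, 0.8, 0.2]
opening: 1.003
clock: 3.85
eef_pos: [0.3326, 0.2885, 0.1806]
orientation: [-0.8, 45.5, -8.2]
contact_force: [-1.3, -1.6, -0.7]
opening: 0.999
mm [ 58.45  -6.85 -52.16] deg [ 0.31 -0.35 -0.17] rows>=1.6
[ 42.03 -21.81 -48.24  31.18 -32.67  39.89]
```

View pics/w3.png

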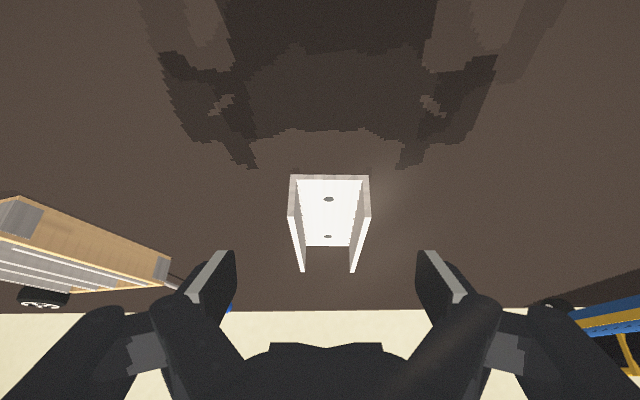

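Joiner centred between the fingers (near end at cols 290–370, open side up). I'll go in and grip.

```bash

python3 -m handwheel '[{"x":19.5,"y":-2.3,"z":-17.4,"wx":0.1,"wy":-0.1,"wz":0,"gripper":1},{"x":19.5,"y":-2.3,"z":-17.4,"wx":0.1,"wy":-0.1,"wz":0,"gripper":1},{"x":19.5,"y":-2.3,"z":-17.4,"wx":0.1,"wy":-0.1,"wz":0,"gripper":1},{"x":0,"y":0,"z":0,"wx":0,"wy":0,"wz":0,"gripper":1}]'
python3 -m handwheel '[{"x":0,"y":0,"z":0,"wx":0,"wy":0,"wz":0,"gripper":0.3},{"x":0,"y":0,"z":0,"wx":0,"wy":0,"wz":0,"gripper":0.3},{"x":0,"y":0,"z":0,"wx":0,"wy":0,"wz":0,"gripper":0.3},{"x":0,"y":0,"z":0,"wx":0,"wy":0,"wz":0,"gripper":0.3},{"x":0,"y":0,"z":0,"wx":0,"wy":0,"wz":0,"gripper":0.3}]' 60
python3 -m handwheel '[{"x":0,"y":0,"z":0,"wx":0,"wy":0,"wz":0,"gripper":0.3},{"x":0,"y":0,"z":0,"wx":0,"wy":0,"wz":0,"gripper":0.3},{"x":0,"y":0,"z":0,"wx":0,"wy":0,"wz":0,"gripper":0.3},{"x":0,"y":0,"z":10,"wx":0,"wy":0,"wz":0,"gripper":0.3},{"x":0,"y":0,"z":10,"wx":0,"wy":0,"wz":0,"gripper":0.3}]'
python3 - <<'E'
from goto import *
s,M0,p0=cur(); print(s['joint_pos'],p0,s['opening'])
# stand pose: joiner end down; roll 180 about tool + yaw to az; standing at spot S
S=np.array([.43,.25])
for az in(-50,-65,-80):
    M=frame(az,45,-1); g=np.array([*S,.080+.12]); print(az); go(M,g-.155*M[:,0])
E
```

```text
clock: 4.3
eef_pos: [0.399, 0.2816, 0.1357]
orientation: [0.4, 44.8, -7.9]
contact_force: [-0.3, -0.1, -0.4]
opening: 1.001
clock: 4.8
eef_pos: [0.3971, 0.2841, 0.1378]
orientation: [0.6, 44.5, -7.5]
contact_force: [-3.9, -1.7, 6.5]
opening: 0.567
clock: 5.3
eef_pos: [0.3953, 0.2833, 0.1548]
orientation: [0.3, 44.9, -7.6]
contact_force: [-0.5, 0.4, -1.7]
opening: 0.568
[ 35.88 -13.24 -46.21  20.97 -29.13  34.09] [0.4  0.28 0.15] 0.5675674358951105
-50
mm [-35.8   50.69 154.76] deg [-96.59  53.05 102.75] rows>=17.5
  f0.0 [ 53. -28.  32.] j1 33 [0.4  0.28 0.15]
  f0.2 [ 62. -26.   7.] j1 34 [0.39 0.29 0.19]
  f0.4 [ 71. -27. -16.] j1 36 [0.38 0.3  0.22]
  f0.6 [ 80. -31. -39.] j1 38 [0.37 0.31 0.25]
  f0.8 [ 88. -37. -61.] j1 41 [0.37 0.32 0.28]
  f1.0 [ 93. -45. -85.] j1 43 [0.36 0.33 0.31]
-65
mm [-11.67  66.06 154.76] deg [-85.19  62.52  92.75] rows>=16.4
  f0.0 [ 53. -28.  32.] j1 33 [0.4  0.28 0.15]
  f0.2 [ 64. -24.  11.] j1 34 [0.39 0.3  0.19]
  f0.4 [ 75. -25.  -9.] j1 36 [0.39 0.31 0.22]
  f0.6 [ 87. -28. -29.] j1 38 [0.39 0.32 0.25]
  f0.8 [ 98. -35. -47.] j1 40 [0.39 0.34 0.28]
  f1.0 [107. -42. -66.] j1 42 [0.38 0.35 0.31]
-80
mm [ 15.62  74.66 154.76] deg [-73.53  70.46  82.29] rows>=15.2
  f0.0 [ 53. -28.  32.] j1 33 [0.4  0.28 0.15]
  f0.2 [ 65. -23.  14.] j1 34 [0.4  0.3  0.19]
  f0.4 [ 79. -22.  -3.] j1 35 [0.4  0.31 0.22]
  f0.6 [ 92. -25. -20.] j1 36 [0.4  0.33 0.25]
  f0.8 [105. -30. -35.] j1 38 [0.41 0.34 0.28]
  f1.0 [117. -38. -50.] j1 41 [0.41 0.36 0.31]
```

```bash
cat > stand.py <<'E'
from goto import *
Mg=R.from_euler('xyz',[0.6,44.5,-7.5],degrees=True).as_matrix(); pg=np.array([.3971,.2841,.1378])
RJt=Mg.T@R.from_euler('z',-7.7,degrees=True).as_matrix(); cJt=Mg.T@(np.array([.522,.2645,0])-pg); cJt[1]=0
def stand(az,S,h):
    z=np.array([np.cos(np.radians(az+180)),np.sin(np.radians(az+180)),0]); x=np.array([0,0,-1.]); RJ=np.c_[x,np.cross(z,x),z]
    M=RJ@RJt.T; c=np.array([*S,.060+h])-.015*z   # back centre; channel middle over S
    return M,c-M@cJt
E
python3 - <<'E'
from stand import *
print(cJt,RJt)
M,p=stand(-65,(.43,.25),.08); print(M); go(M,p)
E
```

```text
[ 0.19  0.   -0.01] [[ 0.71  0.   -0.7 ]
 [ 0.    1.    0.01]
 [ 0.7  -0.01  0.71]]
[[ 0.29 -0.91 -0.29]
 [-0.64 -0.42  0.65]
 [-0.71 -0.   -0.7 ]]
mm [-16.74  78.23 111.57] deg [-84.5   62.25  92.64] rows>=16.3
  f0.0 [ 53. -28.  32.] j1 33 [0.4  0.28 0.15]
  f0.2 [ 64. -24.  11.] j1 34 [0.39 0.3  0.18]
  f0.4 [ 75. -25.  -9.] j1 36 [0.39 0.31 0.2 ]
  f0.6 [ 87. -28. -27.] j1 38 [0.39 0.33 0.22]
  f0.8 [ 98. -34. -46.] j1 41 [0.38 0.35 0.24]
  f1.0 [108. -42. -64.] j1 44 [0.38 0.36 0.27]
```

```bash

python3 -m handwheel '[{"x":-0.9,"y":4.3,"z":14,"wx":-4.7,"wy":3.46,"wz":5.15,"gripper":0.3},{"x":-0.9,"y":4.3,"z":14,"wx":-4.7,"wy":3.46,"wz":5.15,"gripper":0.3},{"x":-0.9,"y":4.3,"z":14,"wx":-4.7,"wy":3.46,"wz":5.15,"gripper":0.3},{"x":-0.9,"y":4.3,"z":14,"wx":-4.7,"wy":3.46,"wz":5.15,"gripper":0.3},{"x":-0.9,"y":4.3,"z":14,"wx":-4.7,"wy":3.46,"wz":5.15,"gripper":0.3}]'
python3 -m handwheel '[{"x":-0.9,"y":4.3,"z":3.2,"wx":-4.7,"wy":3.46,"wz":5.15,"gripper":0.3},{"x":-0.9,"y":4.3,"z":3.2,"wx":-4.7,"wy":3.46,"wz":5.15,"gripper":0.3},{"x":-0.9,"y":4.3,"z":3.2,"wx":-4.7,"wy":3.46,"wz":5.15,"gripper":0.3},{"x":-0.9,"y":4.3,"z":3.2,"wx":-4.7,"wy":3.46,"wz":5.15,"gripper":0.3},{"x":-0.9,"y":4.3,"z":3.2,"wx":-4.7,"wy":3.46,"wz":5.15,"gripper":0.3}]'
python3 -m handwheel '[{"x":-0.9,"y":4.3,"z":3.2,"wx":-4.7,"wy":3.46,"wz":5.15,"gripper":0.3},{"x":-0.9,"y":4.3,"z":3.2,"wx":-4.7,"wy":3.46,"wz":5.15,"gripper":0.3},{"x":-0.9,"y":4.3,"z":3.2,"wx":-4.7,"wy":3.46,"wz":5.15,"gripper":0.3},{"x":-0.9,"y":4.3,"z":3.2,"wx":-4.7,"wy":3.46,"wz":5.15,"gripper":0.3},{"x":-0.9,"y":4.3,"z":3.2,"wx":-4.7,"wy":3.46,"wz":5.15,"gripper":0.3}]'
python3 -m handwheel '[{"x":-0.9,"y":4.3,"z":3.2,"wx":-4.7,"wy":3.46,"wz":5.15,"gripper":0.3},{"x":-0.9,"y":4.3,"z":3.2,"wx":-4.7,"wy":3.46,"wz":5.15,"gripper":0.3},{"x":-0.9,"y":4.3,"z":3.2,"wx":-4.7,"wy":3.46,"wz":5.15,"gripper":0.3},{"x":0,"y":0,"z":0,"wx":0,"wy":0,"wz":0,"gripper":0.3},{"x":0,"y":0,"z":0,"wx":0,"wy":0,"wz":0,"gripper":0.3}]'
python3 - <<'E'
from stand import *
grab('scene','s4.png'); grab('wrist','w4.png'); 
M,p=stand(-65,(.43,.25),.0); go(M,p,0); print(ctrl.state()['joint_pos'])
a=cv2.imread('pics/s4.png')[30:230,300:560]; b=cv2.imread('pics/w4.png')
a=cv2.resize(a,(468,360),interpolation=cv2.INTER_CUBIC); b=cv2.resize(b[100:400,150:490],None,fx=.95,fy=1.2)
cv2.imwrite('pics/c4.png',np.hstack([a,b[:360]]))
E
```

```text
clock: 5.8
eef_pos: [0.3914, 0.3051, 0.2266]
orientation: [-42.3, 57.9, -15.1]
contact_force: [-0.2, -0.8, -3.0]
opening: 0.57
clock: 6.3
eef_pos: [0.3872, 0.3268, 0.2423]
orientation: [-101.8, 62.5, -41.6]
contact_force: [0.2, -0.1, -2.1]
opening: 0.573
clock: 6.8
eef_pos: [0.3829, 0.3485, 0.2583]
orientation: [-155.9, 53.8, -62.3]
contact_force: [-0.5, -0.8, -2.3]
opening: 0.572
clock: 7.3
eef_pos: [0.3802, 0.3613, 0.2673]
orientation: [-179.5, 45.8, -65.2]
contact_force: [-0.0, 1.0, -2.0]
opening: 0.568
mm [ -1.64   0.69 -81.01] deg [-0.25  0.02  0.1 ] rows>=1.6
[ 46.27  16.22  -0.21  93.19 -40.53 -60.76]
```

View pics/c4.png

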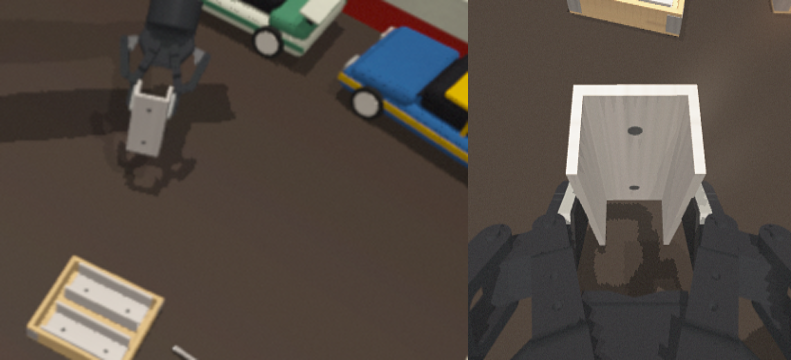

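Joiner is held upright, back facing away from the gripper. I'll lower it until it touches.

```bash

python3 -m handwheel '[{"x":0,"y":0,"z":-24,"wx":0,"wy":0,"wz":0,"gripper":0.3},{"x":0,"y":0,"z":-24,"wx":0,"wy":0,"wz":0,"gripper":0.3},{"x":0,"y":0,"z":-24,"wx":0,"wy":0,"wz":0,"gripper":0.3},{"x":0,"y":0,"z":0,"wx":0,"wy":0,"wz":0,"gripper":0.3}]'
python3 -m handwheel '[{"x":0,"y":0,"z":-3,"wx":0,"wy":0,"wz":0,"gripper":0.3},{"x":0,"y":0,"z":-2,"wx":0,"wy":0,"wz":0,"gripper":0.3},{"x":0,"y":0,"z":0,"wx":0,"wy":0,"wz":0,"gripper":0.3}]'
python3 -m handwheel '[{"x":0,"y":0,"z":-2,"wx":0,"wy":0,"wz":0,"gripper":0.3},{"x":0,"y":0,"z":0,"wx":0,"wy":0,"wz":0,"gripper":0.3}]'
python3 -m handwheel '[{"x":0,"y":0,"z":-2,"wx":0,"wy":0,"wz":0,"gripper":0.3},{"x":0,"y":0,"z":0,"wx":0,"wy":0,"wz":0,"gripper":0.3}]'
```

```text
clock: 7.8
eef_pos: [0.3789, 0.3594, 0.1918]
orientation: [179.9, 45.6, -65.6]
contact_force: [-0.4, -0.5, -2.3]
opening: 0.576
clock: 8.1
eef_pos: [0.3807, 0.3613, 0.1915]
orientation: [-179.5, 45.7, -65.1]
contact_force: [-0.0, 0.1, -2.0]
opening: 0.569
clock: 8.3
eef_pos: [0.3807, 0.3615, 0.1901]
orientation: [-179.4, 45.6, -65.0]
contact_force: [-1.2, 1.9, 4.6]
opening: 0.572
clock: 8.5
eef_pos: [0.3806, 0.3617, 0.1898]
orientation: [-179.5, 45.5, -64.9]
contact_force: [-4.2, 3.4, 11.2]
opening: 0.568
```

```bash

python3 -m handwheel '[{"x":0,"y":0,"z":0,"wx":0,"wy":0,"wz":0,"gripper":0.7},{"x":0,"y":0,"z":0,"wx":0,"wy":0,"wz":0,"gripper":0.85},{"x":0,"y":0,"z":0,"wx":0,"wy":0,"wz":0,"gripper":1},{"x":0,"y":0,"z":0,"wx":0,"wy":0,"wz":0,"gripper":1},{"x":0,"y":0,"z":0,"wx":0,"wy":0,"wz":0,"gripper":1}]'
python3 -m handwheel '[{"x":-3,"y":6.4,"z":7,"wx":0,"wy":0,"wz":0,"gripper":1},{"x":-9,"y":19,"z":21,"wx":0,"wy":0,"wz":0,"gripper":1},{"x":-12,"y":26,"z":28,"wx":0,"wy":0,"wz":0,"gripper":1},{"x":-12,"y":26,"z":28,"wx":0,"wy":0,"wz":0,"gripper":1},{"x":0,"y":0,"z":0,"wx":0,"wy":0,"wz":0,"gripper":1}]'
python3 - <<'E'
from stand import *
import pickle
C=ctrl.get_calibration('wrist'); s,M0,p0=cur(); grab('wrist','w5.png'); grab('top','t5.png'); grab('scene','s5.png'); pickle.dump(C,open('w5.pkl','wb'))
for c in('wrist','top','scene'):
  for m in ctrl.masks_of('loose_joiner',c)[:2]: print(c,m['p'],m['box'])
a=cv2.imread('pics/w5.png')[0:300,150:500]; b=cv2.resize(cv2.imread('pics/t5.png')[150:260,150:260],(300,300),interpolation=cv2.INTER_CUBIC)
cv2.imwrite('pics/c5.png',np.hstack([a,b]))
pr=lambda P:proj('wrist',P,C)
print(p0,M0)
E
```

```text
clock: 9.0
eef_pos: [0.3802, 0.3608, 0.1859]
orientation: [-179.7, 45.6, -65.2]
contact_force: [-1.0, 0.0, 0.3]
opening: 1.002
clock: 9.5
eef_pos: [0.3436, 0.442, 0.2752]
orientation: [-179.0, 45.9, -64.5]
contact_force: [0.9, -0.2, 0.2]
opening: 0.998
wrist 0.93 [326.6, 180.2, 72.9, 96.7]
top 0.66 [175.0, 231.8, 34.8, 23.4]
top 0.55 [305.4, 177.5, 31.9, 53.6]
scene 0.78 [379.8, 116.6, 25.3, 37.2]
[0.34 0.44 0.28] [[ 0.3  -0.91 -0.29]
 [-0.63 -0.42  0.66]
 [-0.72 -0.01 -0.7 ]]
```

View pics/c5.png

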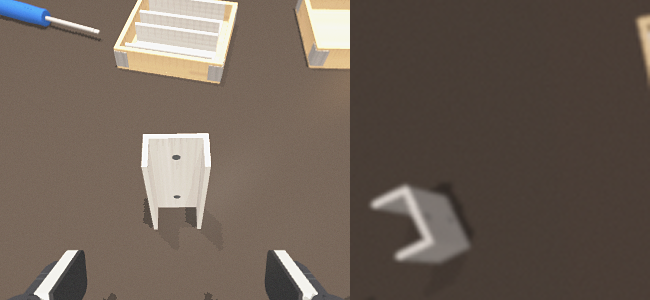

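```bash
python3 - <<'E'
from stand import *
import pickle
np.set_printoptions(precision=4,suppress=True)
C=pickle.load(open('w5.pkl','rb'))
T=at_z('wrist',[(293,134),(360,133)],.12,C); B=at_z('wrist',[(308,207),(347,206),(305.5,228.5),(349,229)],0.0,C)
d=T[1]-T[0]; print(T,np.linalg.norm(d),np.degrees(np.arctan2(d[1],d[0])))
d=B[1]-B[0];print(B,np.linalg.norm(d),np.degrees(np.arctan2(d[1],d[0])),B[:2].mean(0),B[2:].mean(0))
E
```

```text
[[0.4607 0.2499 0.12  ]
 [0.4144 0.228  0.12  ]] 0.05126772719617354 -154.65046560423193
[[0.4553 0.2516 0.    ]
 [0.4165 0.2325 0.    ]
 [0.4464 0.2756 0.    ]
 [0.4039 0.2568 0.    ]] 0.04324441754681041 -153.88476499969912 [0.4359 0.242  0.    ] [0.4252 0.2662 0.    ]
```

```bash
python3 - <<'E'
from stand import *
W=R.from_euler('zyx',[20,90,0],degrees=True).as_matrix(); pw=np.array([.40,.24,.43])
print('to W'); go(W,pw)
M=frame(115.5,30,-1); g=np.array([.4345,.245,.065])-.155*M[:,0]; pre=g-.08*M[:,0]
print('W to pre',pre,g,M[:,0]*80); go(M,pre,1,(W,pw))
E
```

```text
to W
mm [  55.71 -197.4   161.01] deg [  57.07   -9.34 -114.23] rows>=14.9
  f0.0 [114. -39. -55.] j1 51 [0.34 0.44 0.27]
  f0.2 [113. -26. -39.] j1 46 [0.36 0.4  0.3 ]
  f0.4 [108. -14. -25.] j1 40 [0.37 0.36 0.33]
  f0.6 [102.  -2. -11.] j1 33 [0.38 0.32 0.37]
  f0.8 [94.  9.  3.] j1 26 [0.39 0.28 0.4 ]
  f1.0 [83. 19. 20.] j1 19 [0.4  0.24 0.43]
W to pre [0.52 0.06 0.18] [0.49 0.12 0.14] [-29.83  62.53 -40.  ]
mm [ 122.12 -178.69 -247.5 ] deg [ 16.86  61.78 -47.47] rows>=9.3
  f0.0 [83. 19. 20.] j1 19 [0.4  0.24 0.43]
  f0.2 [93. 25. 23.] j1 12 [0.42 0.2  0.38]
  f0.4 [103.  31.  27.] j1 6 [0.45 0.17 0.33]
  f0.6 [114.  36.  30.] j1 1 [0.47 0.13 0.28]
  f0.8 [124.  41.  33.] j1 -4 [0.5  0.1  0.23]
  f1.0 [134.  46.  37.] j1 -8 [0.52 0.06 0.18]
```

```bash
python3 - <<'E'
from stand import *
W=(R.from_euler('z',20,degrees=True)*R.from_euler('y',90,degrees=True)).as_matrix(); pw=np.array([.40,.24,.43])
print('to W'); go(W,pw)
M=frame(115.5,30,-1); g=np.array([.4345,.245,.065])-.155*M[:,0]; pre=g+[0,0,.12]
print('W to pre',pre,g,M[:,0]*80); go(M,pre,1,(W,pw)); go(M,g,1,(M,pre))
E
```

```text
to W
mm [  55.71 -197.4   161.01] deg [ 45.83 -19.09 -89.23] rows>=11.9
  f0.0 [114. -39. -55.] j1 51 [0.34 0.44 0.27]
  f0.2 [112. -31. -41.] j1 47 [0.36 0.4  0.3 ]
  f0.4 [108. -23. -30.] j1 41 [0.37 0.36 0.33]
  f0.6 [103. -15. -19.] j1 35 [0.38 0.32 0.37]
  f0.8 [97. -7. -8.] j1 29 [0.39 0.28 0.4 ]
  f1.0 [90. -0.  3.] j1 23 [0.4  0.24 0.43]
W to pre [0.49 0.12 0.26] [0.49 0.12 0.14] [-29.83  62.53 -40.  ]
mm [  92.29 -116.16 -167.5 ] deg [ 24.73  60.45 -76.07] rows>=11.7
  f0.0 [90.  0.  3.] j1 23 [0.4  0.24 0.43]
  f0.2 [99. 10. 12.] j1 17 [0.42 0.22 0.4 ]
  f0.4 [107.  19.  20.] j1 12 [0.44 0.19 0.36]
  f0.6 [115.  29.  27.] j1 7 [0.46 0.17 0.33]
  f0.8 [123.  40.  35.] j1 2 [0.47 0.15 0.3 ]
  f1.0 [129.  50.  44.] j1 -2 [0.49 0.12 0.26]
mm [   0.    0. -120.] deg [0. 0. 0.] rows>=2.4
  f0.0 [129.  50.  44.] j1 -2 [0.49 0.12 0.26]
  f0.2 [129.  50.  44.] j1 -2 [0.49 0.12 0.24]
  f0.4 [129.  50.  44.] j1 -2 [0.49 0.12 0.21]
  f0.6 [129.  50.  44.] j1 -2 [0.49 0.12 0.19]
  f0.8 [129.  50.  44.] j1 -2 [0.49 0.12 0.17]
  f1.0 [129.  50.  44.] j1 -2 [0.49 0.12 0.14]
```

```bash

python3 -m handwheel '[{"x":4.3,"y":-15.2,"z":20,"wx":3.53,"wy":-1.47,"wz":-6.86,"gripper":1},{"x":4.3,"y":-15.2,"z":20,"wx":3.53,"wy":-1.47,"wz":-6.86,"gripper":1},{"x":4.3,"y":-15.2,"z":20,"wx":3.53,"wy":-1.47,"wz":-6.86,"gripper":1},{"x":4.3,"y":-15.2,"z":20,"wx":3.53,"wy":-1.47,"wz":-6.86,"gripper":1},{"x":4.3,"y":-15.2,"z":20,"wx":3.53,"wy":-1.47,"wz":-6.86,"gripper":1}]'
python3 -m handwheel '[{"x":4.3,"y":-15.2,"z":7.6,"wx":3.53,"wy":-1.47,"wz":-6.86,"gripper":1},{"x":4.3,"y":-15.2,"z":7.6,"wx":3.53,"wy":-1.47,"wz":-6.86,"gripper":1},{"x":4.3,"y":-15.2,"z":7.6,"wx":3.53,"wy":-1.47,"wz":-6.86,"gripper":1},{"x":4.3,"y":-15.2,"z":7.6,"wx":3.53,"wy":-1.47,"wz":-6.86,"gripper":1}]'
python3 -m handwheel '[{"x":4.3,"y":-15.2,"z":7.6,"wx":3.53,"wy":-1.47,"wz":-6.86,"gripper":1},{"x":4.3,"y":-15.2,"z":7.6,"wx":3.53,"wy":-1.47,"wz":-6.86,"gripper":1},{"x":4.3,"y":-15.2,"z":7.6,"wx":3.53,"wy":-1.47,"wz":-6.86,"gripper":1},{"x":4.3,"y":-15.2,"z":7.6,"wx":3.53,"wy":-1.47,"wz":-6.86,"gripper":1}]'
python3 -m handwheel '[{"x":7.1,"y":-8.95,"z":-12.9,"wx":1.9,"wy":4.65,"wz":-5.85,"gripper":1},{"x":7.1,"y":-8.95,"z":-12.9,"wx":1.9,"wy":4.65,"wz":-5.85,"gripper":1},{"x":7.1,"y":-8.95,"z":-12.9,"wx":1.9,"wy":4.65,"wz":-5.85,"gripper":1},{"x":7.1,"y":-8.95,"z":-12.9,"wx":1.9,"wy":4.65,"wz":-5.85,"gripper":1},{"x":7.1,"y":-8.95,"z":-12.9,"wx":1.9,"wy":4.65,"wz":-5.85,"gripper":1}]'
python3 -m handwheel '[{"x":7.1,"y":-8.95,"z":-12.9,"wx":1.9,"wy":4.65,"wz":-5.85,"gripper":1},{"x":7.1,"y":-8.95,"z":-12.9,"wx":1.9,"wy":4.65,"wz":-5.85,"gripper":1},{"x":7.1,"y":-8.95,"z":-12.9,"wx":1.9,"wy":4.65,"wz":-5.85,"gripper":1},{"x":7.1,"y":-8.95,"z":-12.9,"wx":1.9,"wy":4.65,"wz":-5.85,"gripper":1},{"x":0,"y":0,"z":0,"wx":0,"wy":0,"wz":0,"gripper":1}]'
python3 - <<'E'
from stand import *
M=frame(115.5,30,-1); g=np.array([.4345,.245,.065])-.155*M[:,0]; pre=g+[0,0,.12]
go(M,pre,1); print(ctrl.state()['joint_pos'],pre)
E
```

```text
clock: 10.3
eef_pos: [0.366, 0.3609, 0.3699]
orientation: [-160.4, 60.7, -84.6]
contact_force: [0.5, 0.4, -0.1]
opening: 0.999
clock: 10.7
eef_pos: [0.3832, 0.3001, 0.3999]
orientation: [-145.9, 74.9, -98.6]
contact_force: [-0.5, -0.2, 0.5]
opening: 1.0
clock: 11.1
eef_pos: [0.4002, 0.2393, 0.4302]
orientation: [-26.0, 89.9, -6.4]
contact_force: [-0.4, 0.4, -0.2]
opening: 1.002
clock: 11.6
eef_pos: [0.4357, 0.1948, 0.3652]
orientation: [153.1, 65.1, 143.1]
contact_force: [-0.5, 0.5, -0.3]
opening: 1.0
clock: 12.1
eef_pos: [0.4639, 0.158, 0.3111]
orientation: [166.2, 46.4, 130.4]
contact_force: [0.2, -0.6, -0.1]
opening: 0.999
mm [ 28.37 -34.18 -48.6 ] deg [  7.81  18.14 -23.33] rows>=3.6
  f0.0 [119.  34.  31.] j1 4 [0.46 0.16 0.31]
  f0.2 [121.  37.  33.] j1 3 [0.47 0.15 0.3 ]
  f0.4 [123.  40.  36.] j1 2 [0.48 0.14 0.29]
  f0.6 [125.  44.  38.] j1 0 [0.48 0.14 0.28]
  f0.8 [127.  47.  41.] j1 -1 [0.49 0.13 0.27]
  f1.0 [129.  50.  44.] j1 -2 [0.49 0.12 0.26]
[  1.8   13.66   0.83 107.88  32.61  28.39] [0.49 0.12 0.26]
```

```bash

python3 -m handwheel '[{"x":7.1,"y":-8.55,"z":-12.1,"wx":1.95,"wy":4.53,"wz":-5.83,"gripper":1},{"x":7.1,"y":-8.55,"z":-12.1,"wx":1.95,"wy":4.53,"wz":-5.83,"gripper":1},{"x":7.1,"y":-8.55,"z":-12.1,"wx":1.95,"wy":4.53,"wz":-5.83,"gripper":1},{"x":7.1,"y":-8.55,"z":-12.1,"wx":1.95,"wy":4.53,"wz":-5.83,"gripper":1},{"x":0,"y":0,"z":0,"wx":0,"wy":0,"wz":0,"gripper":1}]'
python3 - <<'E'
from stand import *
grab('wrist','w6.png')
M=frame(115.5,30,-1); g=np.array([.4345,.245,.065])-.155*M[:,0]
go(M,g,0); print(ctrl.state()['joint_pos'])
E
```

```text
clock: 12.6
eef_pos: [0.4919, 0.125, 0.2646]
orientation: [179.7, 30.2, 115.5]
contact_force: [0.1, -0.7, -0.3]
opening: 1.008
mm [   0.39   -1.76 -123.4 ] deg [ 0.12  0.46 -0.26] rows>=2.5
[ -5.47  21.04  -0.49 109.87  47.72  39.58]
```

View pics/w6.png

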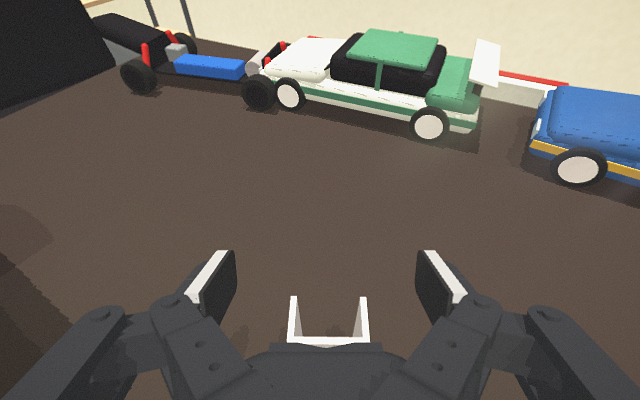

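```bash

python3 -m handwheel '[{"x":0,"y":-0.5,"z":-30,"wx":0,"wy":0,"wz":0,"gripper":1},{"x":0,"y":-0.5,"z":-30,"wx":0,"wy":0.2,"wz":0,"gripper":1},{"x":0,"y":-0.5,"z":-25,"wx":0,"wy":0.2,"wz":0,"gripper":1},{"x":0,"y":0,"z":0,"wx":0,"wy":0,"wz":0,"gripper":1}]'
python3 -m handwheel '[{"x":0,"y":0,"z":-20,"wx":0,"wy":0,"wz":0,"gripper":1},{"x":0,"y":0,"z":-16,"wx":0,"wy":0,"wz":0,"gripper":1},{"x":0,"y":0,"z":0,"wx":0,"wy":0,"wz":0,"gripper":1}]'
python3 - <<'E'
from stand import *
M=frame(115.5,30,-1); g=np.array([.4345,.245,.065])-.155*M[:,0]
go(M,g,0); print(ctrl.state()['joint_pos'])
E
```

```text
clock: 13.05
eef_pos: [0.491, 0.1253, 0.1799]
orientation: [-179.9, 30.1, 116.0]
contact_force: [-0.9, 0.7, -0.6]
opening: 1.0
clock: 13.35
eef_pos: [0.4919, 0.1249, 0.1451]
orientation: [-180.0, 30.1, 115.8]
contact_force: [-0.2, 0.1, -0.1]
opening: 0.999
mm [ 0.4  -1.08 -2.6 ] deg [ 0.1   0.03 -0.27] rows>=0.1
[-5.53 28.86 -5.18 97.83 47.65 39.52]
```

```bash

python3 -m handwheel '[{"x":0,"y":0,"z":0,"wx":0,"wy":0,"wz":0,"gripper":0.3},{"x":0,"y":0,"z":0,"wx":0,"wy":0,"wz":0,"gripper":0.3},{"x":0,"y":0,"z":0,"wx":0,"wy":0,"wz":0,"gripper":0.3},{"x":0,"y":0,"z":0,"wx":0,"wy":0,"wz":0,"gripper":0.3},{"x":0,"y":0,"z":0,"wx":0,"wy":0,"wz":0,"gripper":0.3}]' 60
python3 -m handwheel '[{"x":0,"y":0,"z":0,"wx":0,"wy":0,"wz":0,"gripper":0.3},{"x":0,"y":0,"z":0,"wx":0,"wy":0,"wz":0,"gripper":0.3}]' 70
cat > place.py <<'E'
from goto import *
# joiner in tool: standing, back line at (.4375,.2387), z_J az 115.5, x_J down, end at z=0
a=np.radians(115.5)
def setup(Mg,pg,yaw_tray,mid):
    global RJt,cJt
    t=Mg[:,0]; z=np.array([t[0],t[1],0]); z/=np.linalg.norm(z); x=np.array([0,0,-1.]); RJ=np.c_[x,np.cross(z,x),z]
    RJt=Mg.T@RJ; c=np.array([.4375,.2387,.060]); cJt=Mg.T@(c-pg); cJt[1]=0
def place(yaw,mid,h):  # z_J down, x_J along tray +x
    x=np.array([np.cos(np.radians(yaw)),np.sin(np.radians(yaw)),0]); z=np.array([0,0,-1.]); RJ=np.c_[x,np.cross(z,x),z]
    M=RJ@RJt.T; return M,np.array([mid[0],mid[1],.039+h])-M@cJt
E
python3 - <<'E'
import place as P, json
from place import *
s,M,p=cur(); print(s['clock'],s['opening'],p,s['orientation'])
json.dump([M.tolist(),p.tolist()],open('g2.json','w'))
P.setup(M,p,0,0); print(P.cJt,P.RJt)
N,q=P.place(11.26,(.5507,-.009),.12); N2,q2=M,p+[0,0,.1]
go(N,q,1,(N2,q2)); print(q)
E
```

```text
clock: 13.85
eef_pos: [0.4931, 0.1245, 0.1468]
orientation: [179.9, 30.1, 115.5]
contact_force: [1.5, -1.0, 4.8]
opening: 0.572
clock: 14.05
eef_pos: [0.4931, 0.1244, 0.1468]
orientation: [179.9, 30.1, 115.5]
contact_force: [1.2, -1.1, 5.9]
opening: 0.57
14.05 0.570191469585226 [0.49 0.12 0.15] [179.86  30.08 115.51]
[0.15 0.   0.01] [[ 0.5  -0.    0.87]
 [-0.   -1.    0.  ]
 [ 0.87 -0.   -0.5 ]]
mm [ -27.46 -150.36   39.34] deg [-42.81 -85.44  58.67] rows>=13.1
  f0.0 [129.  50.  44.] j1 -2 [0.49 0.12 0.25]
  f0.2 [118.  36.  34.] j1 -4 [0.49 0.09 0.25]
  f0.4 [106.  25.  23.] j1 -5 [0.48 0.06 0.26]
  f0.6 [92. 16. 10.] j1 -7 [0.48 0.03 0.27]
  f0.8 [78. 12. -6.] j1 -10 [0.47 0.   0.28]
  f1.0 [ 62.  12. -22.] j1 -14 [ 0.47 -0.03  0.29]
[ 0.47 -0.03  0.29]
```

```bash

python3 -m handwheel '[{"x":0,"y":0,"z":10,"wx":0,"wy":0,"wz":0,"gripper":0.3},{"x":0,"y":0,"z":30,"wx":0,"wy":0,"wz":0,"gripper":0.3},{"x":0,"y":0,"z":30,"wx":0,"wy":0,"wz":0,"gripper":0.3},{"x":0,"y":0,"z":30,"wx":0,"wy":0,"wz":0,"gripper":0.3}]'
python3 -m handwheel '[{"x":-2,"y":-10.7,"z":2.8,"wx":-3.06,"wy":-6.1,"wz":4.19,"gripper":0.3},{"x":-2,"y":-10.7,"z":2.8,"wx":-3.06,"wy":-6.1,"wz":4.19,"gripper":0.3},{"x":-2,"y":-10.7,"z":2.8,"wx":-3.06,"wy":-6.1,"wz":4.19,"gripper":0.3},{"x":-2,"y":-10.7,"z":2.8,"wx":-3.06,"wy":-6.1,"wz":4.19,"gripper":0.3},{"x":-2,"y":-10.7,"z":2.8,"wx":-3.06,"wy":-6.1,"wz":4.19,"gripper":0.3}]'
python3 -m handwheel '[{"x":-2,"y":-10.7,"z":2.8,"wx":-3.06,"wy":-6.1,"wz":4.19,"gripper":0.3},{"x":-2,"y":-10.7,"z":2.8,"wx":-3.06,"wy":-6.1,"wz":4.19,"gripper":0.3},{"x":-2,"y":-10.7,"z":2.8,"wx":-3.06,"wy":-6.1,"wz":4.19,"gripper":0.3},{"x":-2,"y":-10.7,"z":2.8,"wx":-3.06,"wy":-6.1,"wz":4.19,"gripper":0.3},{"x":-2,"y":-10.7,"z":2.8,"wx":-3.06,"wy":-6.1,"wz":4.19,"gripper":0.3}]'
python3 -m handwheel '[{"x":-2,"y":-10.7,"z":2.8,"wx":-3.06,"wy":-6.1,"wz":4.19,"gripper":0.3},{"x":-2,"y":-10.7,"z":2.8,"wx":-3.06,"wy":-6.1,"wz":4.19,"gripper":0.3},{"x":-2,"y":-10.7,"z":2.8,"wx":-3.06,"wy":-6.1,"wz":4.19,"gripper":0.3},{"x":-2,"y":-10.7,"z":2.8,"wx":-3.06,"wy":-6.1,"wz":4.19,"gripper":0.3},{"x":0,"y":0,"z":0,"wx":0,"wy":0,"wz":0,"gripper":0.3}]'
python3 - <<'E'
import place as P, json
from place import *
M,p=map(np.array,json.load(open('g2.json'))); P.setup(M,p,0,0)
N,q=P.place(11.26,(.5507,-.009),.12); go(N,q,0); print(ctrl.state()['joint_pos'])
grab('wrist','w7.png'); grab('scene','s7.png')
a=cv2.imread('pics/s7.png')[110:260,270:430]; a=cv2.resize(a,(400,375),interpolation=cv2.INTER_CUBIC)
b=cv2.imread('pics/w7.png')[40:400,130:530][:375]; b=cv2.copyMakeBorder(b,0,15,0,0,0); cv2.imwrite('pics/c7.png',np.hstack([a,b]))
E
```

```text
clock: 14.45
eef_pos: [0.4919, 0.1245, 0.2461]
orientation: [-179.9, 30.1, 115.8]
contact_force: [0.7, 0.2, -1.6]
opening: 0.575
clock: 14.95
eef_pos: [0.4821, 0.0704, 0.2594]
orientation: [151.5, 58.1, 116.8]
contact_force: [-0.6, -0.4, -2.2]
opening: 0.575
clock: 15.45
eef_pos: [0.4717, 0.0172, 0.2733]
orientation: [64.6, 76.0, 55.6]
contact_force: [-0.3, 0.3, -2.0]
opening: 0.568
clock: 15.95
eef_pos: [0.4624, -0.0255, 0.2831]
orientation: [-0.3, 60.1, 10.9]
contact_force: [0.2, -0.1, -2.5]
opening: 0.572
mm [ 3.23 -0.42  3.04] deg [ 0.1  -0.12  0.23] rows>=0.1
[-15.42 -24.82 -35.31  52.2   12.78 -23.49]
```

View pics/c7.png

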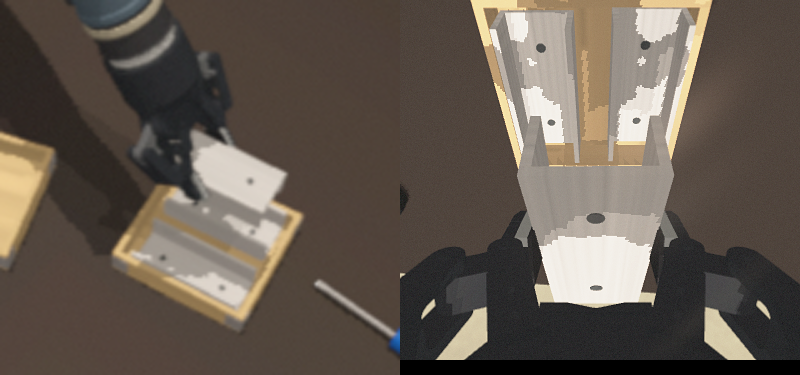

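```bash
python3 - <<'E'
import place as P, json
from place import *
np.set_printoptions(precision=4,suppress=True)
M,p=map(np.array,json.load(open('g2.json'))); P.setup(M,p,0,0)
s,Mc,pc=cur(); RJ=Mc@P.RJt; cc=pc+Mc@P.cJt; print('model back centre',cc,'x_J',RJ[:,0],'z_J',RJ[:,2])
C=ctrl.get_calibration('wrist')
mid=[]
for n,px,z in(('a',[(271,88),(281,162)],.009),('b',[(375,85),(366,161)],.009),('loose',[(325.5,258),(326,328)],cc[2]-.004)):
    q=at_z('wrist',px,z,C); d=q[1]-q[0]; print(n,q.mean(0),np.linalg.norm(d),np.degrees(np.arctan2(d[1],d[0]))%180); mid.append(q.mean(0))
print('mid',(mid[0]+mid[1])/2)
# tilt check: fit pitch so hole spacing is 70
E
```

```text
model back centre [ 0.5481 -0.0084  0.1564] x_J [ 0.9815  0.1913 -0.0037] z_J [-0.0039  0.0002 -1.    ]
a [ 0.5607 -0.0449  0.009 ] 0.06972178912206008 11.137448975528754
b [0.5443 0.0292 0.009 ] 0.07085562210536994 11.372215768678396
loose [ 0.5578 -0.0047  0.1524] 0.07549210709061985 11.386916721969248
mid [ 0.5525 -0.0079  0.009 ]
```

```bash
python3 - <<'E'
import place as P, json
from place import *
from scipy.optimize import least_squares
np.set_printoptions(precision=4,suppress=True)
M,p=map(np.array,json.load(open('g2.json'))); P.setup(M,p,0,0)
s,Mc,pc=cur(); RJ=Mc@P.RJt; cc=pc+Mc@P.cJt; C=ctrl.get_calibration('wrist'); g=pc+.152*Mc[:,0]
obs=np.array([(325.5,258),(326,328)])
im=cv2.imread('pics/w7.png',0)
def holes(v):
    d=R.from_rotvec(Mc[:,1]*v[0]).as_matrix(); P0=np.array([[ -.035,0,.004],[.035,0,.004]])+[v[1],v[3],v[2]]
    return (cc-g+P0@RJ.T)@d.T+g
f=lambda v:proj('wrist',holes(v),C)
print('model px',f([0,0,0,0]))
o=obs if np.linalg.norm(f([0,0,0,0])-obs)<np.linalg.norm(f([0,0,0,0])-obs[::-1]) else obs[::-1]
for nm,mk in(('pitch+xshift',lambda w:[w[0],w[1],0,w[2]]),('x+z shift',lambda w:[0,w[0],w[1],w[2]]),('all reg',None)):
    if mk: r=least_squares(lambda w:(f(mk(w))-o).ravel(),[0,0,0],x_scale=[.1,.01,.01]); v=mk(r.x)
    else: r=least_squares(lambda w:np.r_[(f(w)-o).ravel(),w[0]/.02,w[1]/.003,w[2]/.003,w[3]/.003],[0,0,0,0]); v=r.x
    print(nm,np.degrees(v[0]),np.array(v[1:])*1000,r.cost)
E
```

```text
model px [[321.7531 247.7675]
 [322.5844 318.8994]]
pitch+xshift -2.0764385887067003 [ 8.2989  0.     -1.6441] 0.19998599889163113
x+z shift 0.0 [-1.3004 -5.4925 -1.6147] 0.2140650240453418
all reg -0.4795326764395413 [ 1.4806 -3.9479 -1.6053] 1.4605282707897231
```

```bash

python3 -m handwheel '[{"x":1.7,"y":-0.7,"z":-27,"wx":0,"wy":0,"wz":0,"gripper":0.3},{"x":1.6,"y":-0.7,"z":-27,"wx":0,"wy":0,"wz":0,"gripper":0.3},{"x":0,"y":0,"z":-26,"wx":0,"wy":0,"wz":0,"gripper":0.3},{"x":0,"y":0,"z":0,"wx":0,"wy":0,"wz":0,"gripper":0.3},{"x":0,"y":0,"z":0,"wx":0,"wy":0,"wz":0,"gripper":0.3}]'
python3 - <<'E'
import place as P, json
from place import *
np.set_printoptions(precision=4,suppress=True)
M,p=map(np.array,json.load(open('g2.json'))); P.setup(M,p,0,0)
s,Mc,pc=cur(); RJ=Mc@P.RJt; cc=pc+Mc@P.cJt; print('model back centre',cc,'x_J',RJ[:,0],'z_J',RJ[:,2])
im=grab('wrist','w8.png')[:,:,::-1]; cv2.imwrite('pics/w8c.png',cv2.resize(im[60:360,180:480],(600,600),interpolation=cv2.INTER_CUBIC))
E
```

```text
clock: 16.55
eef_pos: [0.4678, -0.0263, 0.2043]
orientation: [-0.1, 60.1, 11.2]
contact_force: [-0.5, -0.4, -1.4]
opening: 0.578
model back centre [ 0.5525 -0.0095  0.0769] x_J [ 0.9811  0.1934 -0.0028] z_J [-0.0028 -0.0002 -1.    ]
```

View pics/w8c.png

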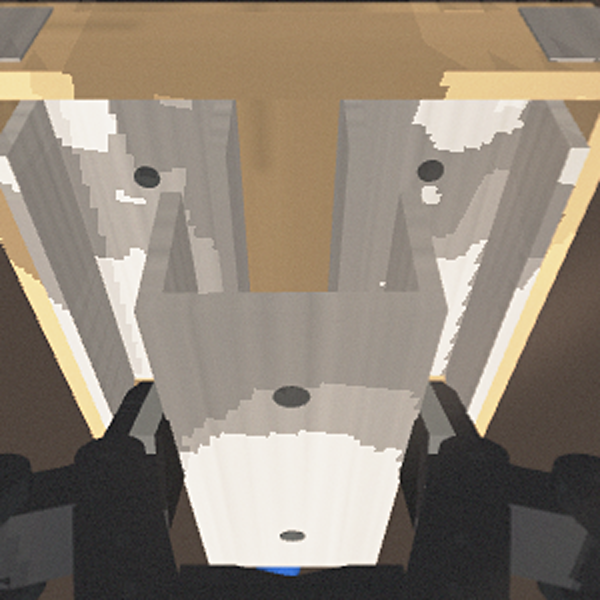

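Symmetric: loose legs centre at col ~291.5 and the packed pair's gap at ~288.5, so about 0.7 mm to correct. Lowering in steps while watching the force.

```bash

python3 -m handwheel '[{"x":0.1,"y":-0.7,"z":-9,"wx":0,"wy":0,"wz":0,"gripper":0.3},{"x":0,"y":0,"z":-9,"wx":0,"wy":0,"wz":0,"gripper":0.3},{"x":0,"y":0,"z":-6,"wx":0,"wy":0,"wz":0,"gripper":0.3},{"x":0,"y":0,"z":0,"wx":0,"wy":0,"wz":0,"gripper":0.3}]'
python3 -m handwheel '[{"x":0,"y":0,"z":-5,"wx":0,"wy":0,"wz":0,"gripper":0.3},{"x":0,"y":0,"z":0,"wx":0,"wy":0,"wz":0,"gripper":0.3}]'
python3 -m handwheel '[{"x":0,"y":0,"z":-3,"wx":0,"wy":0,"wz":0,"gripper":0.3},{"x":0,"y":0,"z":0,"wx":0,"wy":0,"wz":0,"gripper":0.3}]'
python3 -m handwheel '[{"x":0,"y":0,"z":-2,"wx":0,"wy":0,"wz":0,"gripper":0.3},{"x":0,"y":0,"z":0,"wx":0,"wy":0,"wz":0,"gripper":0.3}]'
```

```text
clock: 17.0
eef_pos: [0.4669, -0.0272, 0.1791]
orientation: [-0.2, 60.1, 11.1]
contact_force: [-0.3, -0.6, -0.9]
opening: 0.569
clock: 17.2
eef_pos: [0.4675, -0.0273, 0.1751]
orientation: [-0.3, 60.0, 11.0]
contact_force: [-0.6, 0.2, -2.9]
opening: 0.569
clock: 17.4
eef_pos: [0.4677, -0.0274, 0.1725]
orientation: [-0.3, 59.9, 11.0]
contact_force: [-0.3, 0.2, -2.9]
opening: 0.571
clock: 17.6
eef_pos: [0.4678, -0.0274, 0.1706]
orientation: [-0.3, 59.9, 11.0]
contact_force: [0.1, 0.1, -1.9]
opening: 0.573
```

```bash

python3 -m handwheel '[{"x":0,"y":0,"z":-2,"wx":0,"wy":0,"wz":0,"gripper":0.3},{"x":0,"y":0,"z":0,"wx":0,"wy":0,"wz":0,"gripper":0.3}]'
python3 -m handwheel '[{"x":0,"y":0,"z":-2,"wx":0,"wy":0,"wz":0,"gripper":0.3},{"x":0,"y":0,"z":0,"wx":0,"wy":0,"wz":0,"gripper":0.3}]'
python3 -m handwheel '[{"x":0,"y":0,"z":-1.5,"wx":0,"wy":0,"wz":0,"gripper":0.3},{"x":0,"y":0,"z":0,"wx":0,"wy":0,"wz":0,"gripper":0.3}]'
```

```text
clock: 17.8
eef_pos: [0.4677, -0.0274, 0.1685]
orientation: [-0.3, 59.9, 11.0]
contact_force: [0.3, -0.2, -1.2]
opening: 0.574
clock: 18.0
eef_pos: [0.4677, -0.0273, 0.1664]
orientation: [-0.3, 60.0, 11.0]
contact_force: [0.0, -0.3, -1.9]
opening: 0.569
clock: 18.2
eef_pos: [0.4679, -0.0274, 0.1652]
orientation: [-0.3, 59.9, 11.0]
contact_force: [0.2, 0.3, -3.1]
opening: 0.577
```

```bash

python3 -m handwheel '[{"x":0,"y":0,"z":-1.5,"wx":0,"wy":0,"wz":0,"gripper":0.3},{"x":0,"y":0,"z":0,"wx":0,"wy":0,"wz":0,"gripper":0.3}]'
python3 -m handwheel '[{"x":0,"y":0,"z":-1.5,"wx":0,"wy":0,"wz":0,"gripper":0.3},{"x":0,"y":0,"z":0,"wx":0,"wy":0,"wz":0,"gripper":0.3}]'
python3 -m handwheel '[{"x":0,"y":0,"z":-1.5,"wx":0,"wy":0,"wz":0,"gripper":0.3},{"x":0,"y":0,"z":0,"wx":0,"wy":0,"wz":0,"gripper":0.3}]'
```

```text
clock: 18.4
eef_pos: [0.4685, -0.0274, 0.1648]
orientation: [-0.4, 59.8, 11.0]
contact_force: [-2.0, 0.7, 1.1]
opening: 0.574
clock: 18.6
eef_pos: [0.4691, -0.0275, 0.1646]
orientation: [-0.4, 59.7, 11.0]
contact_force: [-3.7, 0.1, 7.1]
opening: 0.576
clock: 18.8
eef_pos: [0.4697, -0.0275, 0.1644]
orientation: [-0.4, 59.5, 11.0]
contact_force: [-7.4, 0.4, 12.1]
opening: 0.576
```

```bash

python3 -m handwheel '[{"x":0,"y":0,"z":3,"wx":0,"wy":0,"wz":0,"gripper":0.3},{"x":0,"y":0,"z":0,"wx":0,"wy":0,"wz":0,"gripper":0.72},{"x":0,"y":0,"z":0,"wx":0,"wy":0,"wz":0,"gripper":0.72},{"x":0,"y":0,"z":0,"wx":0,"wy":0,"wz":0,"gripper":0.72},{"x":0,"y":0,"z":0,"wx":0,"wy":0,"wz":0,"gripper":0.72}]'
python3 -m handwheel '[{"x":-4,"y":-0.8,"z":7,"wx":0,"wy":0,"wz":0,"gripper":0.72},{"x":-8,"y":-1.6,"z":14,"wx":0,"wy":0,"wz":0,"gripper":0.72},{"x":-12,"y":-2.4,"z":21,"wx":0,"wy":0,"wz":0,"gripper":0.72},{"x":-16,"y":-3,"z":28,"wx":0,"wy":0,"wz":0,"gripper":0.72},{"x":-16,"y":-3,"z":28,"wx":0,"wy":0,"wz":0,"gripper":0.72}]'
python3 - <<'E'
from goto import *
s,M0,p0=cur(); C=ctrl.get_calibration('wrist'); im=grab('wrist','w9.png')
print([ (m['p'],m['box']) for m in ctrl.masks_of('loose_joiner','wrist')[:4]])
# tool down over middle, shut fingers 60 mm above back (39): tip .173
W=(R.from_euler('z',11,degrees=True)*R.from_euler('y',90,degrees=True)).as_matrix()
go(W,np.array([.5505,-.0095,.039+.173+.06]))
top=grab('top')[:,:,::-1]; a=cv2.resize(top[135:230,245:340],(400,400),interpolation=cv2.INTER_CUBIC); b=im[:,:,::-1][0:400,120:520]
cv2.imwrite('pics/c9.png',np.hstack([a,b]))
E
```

```text
clock: 19.3
eef_pos: [0.4677, -0.0274, 0.1634]
orientation: [-0.3, 60.0, 11.0]
contact_force: [-0.7, 0.0, 0.2]
opening: 0.717
clock: 19.8
eef_pos: [0.4108, -0.0381, 0.2627]
orientation: [-0.3, 59.9, 11.0]
contact_force: [1.4, -0.5, 0.8]
opening: 0.722
[(0.84, [324.9, 200.2, 73.7, 114.0])]
mm [137.96  29.47   4.33] deg [-5.46 30.1  -0.33] rows>=3.6
  f0.0 [ 63.  14. -26.] j1 -18 [ 0.41 -0.04  0.27]
  f0.2 [ 68.  10. -24.] j1 -15 [ 0.44 -0.03  0.27]
  f0.4 [ 73.   7. -23.] j1 -13 [ 0.47 -0.03  0.27]
  f0.6 [ 79.   4. -22.] j1 -11 [ 0.5  -0.02  0.27]
  f0.8 [ 84.   2. -20.] j1 -9 [ 0.52 -0.02  0.27]
  f1.0 [ 90.   0. -19.] j1 -8 [ 0.55 -0.01  0.27]
```

View pics/c9.png

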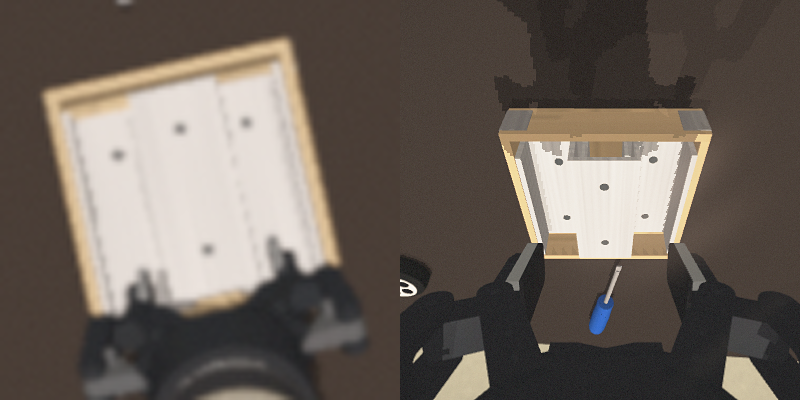

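```bash
python3 - <<'E'
from goto import *
np.set_printoptions(precision=4,suppress=True)
C=ctrl.get_calibration('wrist'); im=cv2.imread('pics/w9.png',0).astype(float)
def hole(c):
    x,y=c; w=im[y-5:y+6,x-5:x+6]; d=np.clip(np.median(w)-25-w,0,None); g=np.mgrid[y-5:y+6,x-5:x+6]; return [(g[1]*d).sum()/d.sum(),(g[0]*d).sum()/d.sum()]
e=np.array([np.cos(np.radians(11.2)),np.sin(np.radians(11.2))]); l=np.array([-e[1],e[0]])
for n,a,b,z in(('loose',(324,187),(325,242),.035),('a',(279,162),(287,217),.009),('b',(373,160),(365,216),.009)):
    q=at_z('wrist',[hole(a),hole(b)],z,C); d=q[1]-q[0]; m=q.mean(0)[:2]; print(n,m,np.linalg.norm(d),np.degrees(np.arctan2(d[1],d[0]))%180,'along/lat',m@e,m@l)
q=at_z('wrist',[(218.5,131),(412,131.5),(388,259),(258,259)],.032,C)[:,:2]; print(q, q@e, q@l)
E
```

```text
loose [ 0.5642 -0.0096] 0.0739947625406426 11.564777090791514 along/lat 0.5515728880875318 -0.11902422776470485
a [ 0.5673 -0.0477] 0.07193947752983876 11.080007146119298 along/lat 0.5472621203168159 -0.15694460057402426
b [0.5498 0.0277] 0.07178620762112242 11.260864110831488 along/lat 0.5446753976324237 -0.07961332658361309
[[ 0.4939 -0.0949]
 [ 0.4688  0.0308]
 [ 0.6211  0.0688]
 [ 0.6488 -0.0635]] [0.466  0.4659 0.6226 0.6241] [-0.1891 -0.0608 -0.0531 -0.1883]
```

```bash
python3 - <<'E'
from goto import *
np.set_printoptions(precision=4,suppress=True)
e=np.array([np.cos(np.radians(11.2)),np.sin(np.radians(11.2))]); l=np.array([-e[1],e[0]])
t=at_z('top',[(255.8,156.8),(313.7,144.2),(327.4,206.3),(269.5,218.9)],.032)[:,:2]; print('tray',t.mean(0)@e,t.mean(0)@l,np.linalg.norm(np.diff(t,axis=0),axis=1))
h=at_z('top',[(287.75,165.4),(294.2,194.1)],.039)[:,:2]; print('loose',h.mean(0)@e,h.mean(0)@l,np.linalg.norm(h[1]-h[0]))
p=at_z('top',[(140+505/3.8,130+159/3.8),(140+529/3.8,130+266/3.8),(140+621/3.8,130+129/3.8),(140+645/3.8,130+236/3.8)],.009)[:,:2]; print('packed',p@e,p@l,p.mean(0)@e,p.mean(0)@l)
E
```

```text
tray 0.5358879394526405 -0.1191731133878724 [0.1409 0.1521 0.1392]
loose 0.5388990358799205 -0.1187011579148998 0.06989982180807569
packed [0.5719 0.5017 0.5748 0.5044] [-0.0796 -0.0802 -0.1557 -0.1559] 0.5381943232416495 -0.1178219799130402
```

```bash

python3 -m handwheel '[{"x":28,"y":5.9,"z":1,"wx":-1.1,"wy":6,"wz":0,"gripper":0},{"x":28,"y":5.9,"z":1,"wx":-1.1,"wy":6,"wz":0,"gripper":0},{"x":28,"y":5.9,"z":1,"wx":-1.1,"wy":6,"wz":0,"gripper":0},{"x":28,"y":5.9,"z":1,"wx":-1.1,"wy":6,"wz":0,"gripper":0},{"x":27,"y":5.9,"z":0,"wx":-1.1,"wy":6,"wz":0,"gripper":0}]'
python3 -m handwheel '[{"x":0,"y":0,"z":-10,"wx":0,"wy":0,"wz":0,"gripper":0},{"x":0,"y":0,"z":-15,"wx":0,"wy":0,"wz":0,"gripper":0},{"x":0,"y":0,"z":-15,"wx":0,"wy":0,"wz":0,"gripper":0},{"x":0,"y":0,"z":-10,"wx":0,"wy":0,"wz":0,"gripper":0},{"x":0,"y":0,"z":0,"wx":0,"wy":0,"wz":0,"gripper":0}]'
python3 -m handwheel '[{"x":0,"y":0,"z":-4,"wx":0,"wy":0,"wz":0,"gripper":0},{"x":0,"y":0,"z":0,"wx":0,"wy":0,"wz":0,"gripper":0}]'
```

```text
clock: 20.45
eef_pos: [0.5519, -0.0081, 0.2644]
orientation: [157.1, 89.2, 168.4]
contact_force: [-0.4, 0.8, -0.1]
opening: 0.001
clock: 20.95
eef_pos: [0.5489, -0.0087, 0.2143]
orientation: [146.6, 89.4, 157.8]
contact_force: [-0.6, 0.7, -0.4]
opening: -0.001
clock: 21.15
eef_pos: [0.5507, -0.0088, 0.2128]
orientation: [139.0, 89.6, 150.3]
contact_force: [0.4, 0.1, -0.6]
opening: -0.002
```

```bash

python3 -m handwheel '[{"x":0,"y":0,"z":-2,"wx":0,"wy":0,"wz":0,"gripper":0},{"x":0,"y":0,"z":0,"wx":0,"wy":0,"wz":0,"gripper":0}]'
python3 -m handwheel '[{"x":0,"y":0,"z":-2,"wx":0,"wy":0,"wz":0,"gripper":0},{"x":0,"y":0,"z":0,"wx":0,"wy":0,"wz":0,"gripper":0}]'
python3 -m handwheel '[{"x":0,"y":0,"z":-2,"wx":0,"wy":0,"wz":0,"gripper":0},{"x":0,"y":0,"z":0,"wx":0,"wy":0,"wz":0,"gripper":0}]'
```

```text
clock: 21.35
eef_pos: [0.551, -0.0088, 0.2125]
orientation: [141.6, 89.6, 152.8]
contact_force: [-3.3, 0.2, 8.0]
opening: 0.005
clock: 21.55
eef_pos: [0.551, -0.0088, 0.2124]
orientation: [142.1, 89.6, 153.3]
contact_force: [-6.5, 0.2, 15.8]
opening: -0.006
clock: 21.75
eef_pos: [0.5509, -0.0087, 0.2124]
orientation: [142.0, 89.7, 153.2]
contact_force: [-11.2, 1.2, 24.0]
opening: 0.003
```

```bash

python3 -m handwheel '[{"x":0,"y":0,"z":0,"wx":0,"wy":0,"wz":0,"gripper":0},{"x":0,"y":0,"z":0,"wx":0,"wy":0,"wz":0,"gripper":0},{"x":0,"y":0,"z":0,"wx":0,"wy":0,"wz":0,"gripper":0}]'
python3 -m handwheel '[{"x":0,"y":0,"z":4,"wx":0,"wy":0,"wz":0,"gripper":0},{"x":0,"y":0,"z":4,"wx":0,"wy":0,"wz":0,"gripper":0},{"x":0,"y":0,"z":20,"wx":0,"wy":0,"wz":0,"gripper":0},{"x":0,"y":0,"z":40,"wx":0,"wy":0,"wz":0,"gripper":0},{"x":0,"y":0,"z":40,"wx":0,"wy":0,"wz":0,"gripper":0}]'
python3 -m handwheel '[{"x":0,"y":0,"z":30,"wx":0,"wy":0,"wz":0,"gripper":0},{"x":0,"y":0,"z":30,"wx":0,"wy":0,"wz":0,"gripper":0},{"x":0,"y":0,"z":0,"wx":0,"wy":0,"wz":0,"gripper":0},{"x":0,"y":0,"z":0,"wx":0,"wy":0,"wz":0,"gripper":0}]'
python3 - <<'E'
from goto import *
im=grab('wrist','w10.png')[:,:,::-1]; cv2.imwrite('pics/w10c.png',cv2.resize(im[60:300,180:480],(750,600),interpolation=cv2.INTER_CUBIC))
E
```

```text
clock: 22.05
eef_pos: [0.5509, -0.0087, 0.2123]
orientation: [141.9, 89.7, 153.1]
contact_force: [-9.5, 1.4, 24.3]
opening: -0.004
clock: 22.55
eef_pos: [0.5502, -0.0087, 0.3133]
orientation: [148.2, 89.3, 159.4]
contact_force: [1.1, 0.2, -0.1]
opening: -0.005
clock: 22.95
eef_pos: [0.5512, -0.0088, 0.3744]
orientation: [139.5, 89.6, 150.7]
contact_force: [-0.1, 0.1, -1.8]
opening: -0.001
```

```bash
python3 - <<'E'
from goto import *
np.set_printoptions(precision=4,suppress=True)
C=ctrl.get_calibration('wrist'); im=cv2.imread('pics/w10.png',0).astype(float)
e=np.array([np.cos(np.radians(11.25)),np.sin(np.radians(11.25))]); l=np.array([-e[1],e[0]])
def hole(c):
    x,y=np.round(c).astype(int); k=8; w=im[y-k:y+k+1,x-k:x+k+1]; d=np.clip(w.min()+40-w,0,None); g=np.mgrid[y-k:y+k+1,x-k:x+k+1]; return [(g[1]*d).sum()/d.sum(),(g[0]*d).sum()/d.sum()],w.min(),np.median(w)
base=np.array([.5513,-.0094])
for n,o,z in(('loose',base+.002*e,.039),('a',base-.038*l,.009),('b',base+.038*l,.009)):
    P=[np.r_[o+s*.035*e,z] for s in(-1,1)]; r=[hole(c) for c in proj('wrist',P,C)]; q=at_z('wrist',[x[0] for x in r],z,C); m=q.mean(0)[:2];d=q[1]-q[0]
    print(n,[x[1:] for x in r],'along,lat vs base',(m-base)@e*1000,(m-base)@l*1000,'len',np.linalg.norm(d),'yaw',np.degrees(np.arctan2(d[1],d[0])))
for m in ctrl.masks_of('tray','wrist')[:2]: print(m['p'],m['box'])
grab('top')
for t in('drink_can','screwdriver','spare_wheel'): print(t,[(round(m['p'],2),np.round(m['box'])) for m in ctrl.masks_of(t,'top')[:2]])
E
```

```text
loose [(np.float64(92.0), np.float64(234.0)), (np.float64(106.0), np.float64(234.0))] along,lat vs base -1.4283206123751706 -0.3906050073233389 len 0.06971240913212909 yaw 11.607335539759406
a [(np.float64(131.0), np.float64(247.0)), (np.float64(94.0), np.float64(235.0))] along,lat vs base -0.7456523285726327 -37.012582985477565 len 0.06952183430292484 yaw 11.324544366164236
b [(np.float64(80.0), np.float64(230.0)), (np.float64(128.0), np.float64(234.0))] along,lat vs base -3.051091519666891 38.08633661678967 len 0.07006198010829885 yaw 11.493206097468667
0.83 [209.5, 6.5, 60.8, 11.7]
0.59 [321.5, 176.8, 143.3, 141.5]
drink_can [(0.85, array([425., 210.,  37.,  31.]))]
screwdriver [(0.53, array([271.,  64.,  10.,  12.])), (0.26, array([427., 213.,  38.,  27.]))]
spare_wheel [(0.72, array([383.,  99.,  24.,  28.]))]
```

```bash
python3 -c "
from bench import ctrl; print(ctrl.finish_job(), ctrl.state()['clock'])"
```

```text
the job is handed in; nothing more can be done
the job is handed in; nothing more can be done
```

The loose joiner is nested open side down across the two packed joiners in the leftmost tray. The job is handed in at about 23 s of the 72 s allowed.

I picked it up and stood it on end, regripped it from its back, and turned it over. I then lowered it over the pair, released it, and pressed on its back with the shut fingers at 24 N for about 0.3 s.

**Last checks:**
- **Height:** with the fingers pressing, the back was about 39.4 mm above the table (target 39).
- **Position:** after the press, it was within 1 mm across and 1–2 mm along of the packed pair's midpoint, and 0.1–0.3° out of line with them. Its 70 mm hole spacing measured 69.7 mm, which fits it lying level.
- **Tray centre:** the top camera, before the press, put it about 3 mm along and 0.5 mm across from mid-tray.
- **Bystanders:** the can and the wheel were where they started. The screwdriver was only partly visible, probably because the arm hid the rest, so I could not fully confirm it at the end; nothing I did went near it.

**Disagreements and failures:**
- One oblique wrist view put the joiner 5–7 mm off centre along the tray. That view had a scale error of a few percent, so I went by the top camera and the later vertical view.
- I had used up the 12 pictures, so the check after the press rests on measured hole positions, not on a picture I looked at.

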